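# Tip an order into the empty carton

## Robot

A 6-joint arm with a two-finger parallel gripper is mounted at the origin on the work surface. World frame = base frame: x ahead of the robot, y to its left, z up, the work surface at z = 0. Lengths are in m, angles in rad, forces in N, time in s.
With the tool pointing down it reaches from about 0.15 to 0.775 m from the base axis. Payload 6.1 kg.
Tool frame: the origin (TCP) lies at the very end of the fingers, on their centre line; the grasp point (between the pads) lies 19 mm behind it; z points along the fingers, x is the direction in which the jaws open and shut, and the axes are right-handed (so a half turn about z gives the same grasp; the last joint's range is limited). The gripper opens to 85 mm and grips with 20 to 120 N. Pads are 22 mm wide; open, the fingers measure 114 mm over their backs; the gripper's body (76 mm by 85 mm) begins 54 mm behind the grasp point. The pads swing forward as they close: fully open they stand 13 mm farther back than shut.
Start: joints at [1.178, 0.126, -0.04, 1.405, 0, 1.571], TCP at [0.201, 0.485, 0.231] pointing down, gripper open.
Joint ranges: [-2.72, 2.72], [-0.95, 1.95], [-1.27, 1.35], [-1.78, 2.02], [-1.46, 1.47], [-3.14, 3.14]. Speed limits (rad/s): [2.39, 2.39, 3.01, 3.14, 3.14, 3.14].

## Interface

Orientations are given as a rotation vector (axis times angle).
In Python, from plant import manip gives the robot as it stands.
- The arm moves only by the tool play_rows, never from a script. Its argument "targets" is one flat list of numbers, 6 for each row, row after row: the shift along the tool's x, y, z in m, then the turn, a rotation vector about the tool's x, y, z in degrees. A call has 1 to 20 rows; each row is the pose to reach, as a shift and turn from the pose measured when the call began, along the tool's axes at that moment; what a row does not reach only later rows make up. A row lasts 1/12 s, in which the tool goes at most 41.7 mm and 7.16 degrees, less where a joint would pass 70% of its speed; a pose out of reach is approached as far as the arm can. A call with a gripper value outside its range is refused whole. "grip" is the closure, from 0 (fully open) to 1 (shut), set as the call begins (left out, the last holds). The fingers move at their own pace and stop on an object; "squeeze" is the grip in N (left out, the last holds). Time passes only in rows, so rows that repeat a pose let the fingers close. It gives the time, the measured TCP pose, the force and the opening at its end, in the units of the state.
- manip.sense(): the state, without advancing time (a new reading comes with each control period).
- manip.grab_frame(name): name is "side" or "top" or "wrist"; returns a dict with "image" (480x640x3 uint8, blue, green, red), "fov_y" (degrees; the focal length in pixels is half the picture's height over the tangent of half this angle, whatever the lens; pixels are square), "cx", "cy" (the principal point, pixels), "dist_coeffs" ([k1, k2, p1, p2, k3] as OpenCV has them; the pictures are not rectified), "extrinsics" (4x4, takes a point from camera to world coordinates). Camera axes: x right, y up, looking along -z (the intrinsics and any distortion apply to the point x, -y, -z); pixel columns grow to the right and rows downward; lengths in m; the calibration is good to about 2 mm. A picture is of the moment at which its call begins. There is no depth.
- manip.job_done(): hands the job in, once; it reports no verdict.
The state is a dict: "clock": time; "qpos": joint angles; "dq": joint speeds; "tau": joint torques, N m; "eef_pos": TCP position; "eef_rot": TCP orientation; "contact_force": force on the tool from outside, world axes, zero at the start; "wrist_torque": the same for the moment, N m; "finger_gap": opening from 0.0 (shut) to 1.0 (fully open).
Only numpy, scipy, OpenCV 4.12 (cv2) and the standard library are available. Lean on these libraries where they do the work, as an engineer would, in place of code of your own. Each camera call takes 0.05 s, during which the arm holds its last target.

## Task

The tipping tray was left leaning: bring it level, then load every orange wire spool, yellow-and-blue kit box and green tin from the bench into it and let go of them. With the whole order in the tray, tip it by its red handle to 40 degrees towards the empty carton, hold it there for two seconds so that everything slides into that carton, then bring the tray back level and let go. Never tip it past 50 degrees, and leave all the other things on the bench where they are.

Things in the scene. Friction and masses are not known exactly. Their poses are not given: they have to be found in the camera images.
- pan (a joint): tilt of the tray in rad: 0 level, positive tips towards the +y side of tray_pivot, negative towards its -y side (0.698 = 40 degrees); it can go to 1.15 either way. A friction hinge: it stays where left, needs about 0.7 N m (9 N at the handle) to turn, and bears 7 N pressed on its rim
- tray_pivot (a point): fixed point on the tray's hinge line, at the middle of the tray's length, 175 mm above the bench; its frame does not tilt: x along the hinge line (away from the robot), y sideways towards the carton on that side, z up
- station: the fixed stand; origin on the bench under tray_pivot, same axes. Two blue uprights 50 mm wide, 185 mm high, stand 112 to 126 mm from it along +x and -x. On the far one a dial: a black mark every 10 degrees, green ones at 40 degrees either side, white at 0, and the tray's red pointer before it
- tray_mid (a point): middle of the tray's floor, upper face (12 mm above the hinge line when level); tilts with the tray, z out of the floor, x along the hinge line. The floor is flat, 200 mm (x) by 110 mm (y), with end walls 43 mm high, 6 mm thick at x = +-103 mm. Polished, slippery metal: things start to slide at about 10 to 14 degrees
- tray_lip (a point): top edge of the tray's lip on its +y side, mid-length, 90 mm from the middle; the -y side has the same. Each lip is 35 mm wide and rises outwards at 15 degrees from the flat floor; things slide out over it once the tray is tipped past about 30 degrees that way
- tray_handle (a point): grip point on the tray's red handle: a bar 16 mm thick parallel to the hinge line, outside the wall on the robot's side, 150 mm from tray_pivot towards the robot and 80 mm above the hinge line when level; bar free for 25 mm both ways. Moves on an arc of radius 80 mm as the tray tilts. Pinch it from above, fingers closing along tray_pivot's y; it may turn between the pads
- carton_a_in (a point): the full carton, open brown cardboard, 246 x 148 x 95 mm high, walls 4 mm, fixed on one side of the stand (left or right changes), with a packed parcel inside; point at the middle of its inner floor (4 mm above the bench); the frame's x runs along its 246 mm side, z up
- carton_b_in (a point): the empty carton, same size, fixed on the other side of the stand, nothing in it; its middle is 137 mm sideways from the hinge line; point at the middle of its inner floor (4 mm above the bench); the frame's x runs along its 246 mm side, z up
- packed: the packed brown parcel 205 x 118 x 66 mm with a white tape band, fixed in the full carton; origin at the middle of its underside
- spool_1: order item: wire spool standing on its flange, orange flanges 54 mm in diameter, 44 mm high, copper wire, about 110 g; origin at the middle of its underside, z along its axis; absent in some starts
- spool_2: order item: wire spool standing on its flange, orange flanges 54 mm in diameter, 44 mm high, steel wire, about 110 g; origin at the middle of its underside, z along its axis; absent in some starts
- kit_1: order item: kit box, yellow with a blue lid and paper label, 80 (x) x 40 (y) x 36 (z) mm, about 90 g; origin at the middle of its underside; absent in some starts
- kit_2: order item: kit box, yellow with a blue lid and paper label, 80 (x) x 40 (y) x 36 (z) mm, about 90 g; origin at the middle of its underside; absent in some starts
- tin: order item: round green tin with a white disc on its lid, 58 mm in diameter, 36 mm high, about 120 g; origin at the middle of its underside; absent in some starts
- tape_roll: roll of brown parcel tape lying flat, 72 mm in diameter, 24 mm high, among the order items; not part of the order; origin at the middle of its underside
- screwdriver: screwdriver lying on the bench, not part of the job
- brush: brush lying on the bench, not part of the job
- glue: white bottle with orange cap, 52 mm in diameter, 130 mm high, not part of the job
- paint_jar: amber jar with black lid, 68 mm in diameter, 75 mm high, not part of the job
- dish: shallow blue bowl, 90 mm in diameter, 40 mm high, not part of the job
- hammer: hammer lying on the bench, not part of the job

How it is judged:
By the outcome, as a careful person would: the job done as asked, in the order asked, and still so for the second after the job is handed in, with the robot touching nothing.
Of spool_1, spool_2, kit_1, kit_2, tin only 3 to 4 are there at a start; the rules pass over those that are not, and their reading is None.
At some moment in a run one of spool_1, spool_2, kit_1, kit_2, tin may be knocked a few centimetres aside while the robot is not near it.
It also fails if it takes over 208 s, if anything falls off the work surface, if the arm or the gripper's body presses on something with over 40 N, if the wrist force passes 120 N, or if a joint passes its speed limit or range.

## Working session

There is one attempt and no reset: what is moved stays moved. The work goes in short steps, Python scripts to look and compute and a tool call to move; the robot and the scene stay as the last step left them, time stands still between calls to the robot, and variables do not carry over. Pictures are saved under pics/ and viewed, and the job is handed in when it is done.

Besides the shell and the picture viewer there is one more tool, called after "Call:" as a command line: name --argument value ..., lists and objects as JSON in quotes. play_rows: Moves the arm, as the interface text tells. Its arguments: {"type":"object","properties":{"targets":{"type":"array","items":{"type":"number"}},"grip":{"type":"number"},"squeeze":{"type":"number"}},"required":["targets"]}

```bash
ls -la; mkdir -p pics; python3 - <<'E'
from plant import manip
import cv2
s=manip.sense(); print(s)
for n in ["side","top","wrist"]:
    f=manip.grab_frame(n); cv2.imwrite(f"pics/{n}0.png",f["image"])
    print(n,f["fov_y"],f["cx"],f["cy"],f["dist_coeffs"]);print(f["extrinsics"])
E
```

```text
total 12
drwxr-xr-x  3 agent agent 4096 Dec  7 14:57 .
drwxr-xr-x 23 root  root  4096 Dec  7 14:57 ..
drwxr-xr-x  2 agent agent 4096 Dec  7 14:57 pics
{'clock': 0.0, 'qpos': array([ 1.17796519e+00,  1.26418369e-01, -4.06059124e-02,  1.40538862e+00,
        3.55203396e-05,  1.57078402e+00]), 'dq': array([ 1.13675053e-03, -2.47736221e-04, -2.81823723e-05,  3.15143362e-04,
        1.90526864e-04,  2.46953918e-03]), 'tau': array([ 7.87069930e-04, -4.35913396e+01,  3.52924311e+01,  1.73175341e-02,
        1.65462916e-04,  2.44057446e-06]), 'eef_pos': array([0.20081047, 0.48464576, 0.23050929]), 'eef_rot': array([ 2.61152059e+00,  1.74473606e+00, -2.14186884e-03]), 'contact_force': array([-0.10106006, -0.73133491, -0.35553971]), 'wrist_torque': array([-0.0081171 , -0.02424482,  0.04746785]), 'finger_gap': 0.9995457467558363}
side 43.08610723187613 302.5978329592527 241.3930370178392 [-0.18132866  0.          0.          0.          0.        ]
[[-0.97826279  0.16615111 -0.12407953  0.20081963]
 [-0.20717429 -0.75715447  0.61951265  1.30563281]
 [ 0.00898535  0.63175226  0.77511828  1.78361674]
 [ 0.          0.          0.          1.        ]]
top 51.55777187717939 320.215145382541 241.16515586213836 [-0.05408701  0.          0.          0.          0.        ]
[[-0.01179673  0.98771552 -0.15581682  0.28223922]
 [-0.99966284 -0.01525422 -0.02101238 -0.01801725]
 [-0.02313111  0.1555164   0.98756245  1.45718999]
 [ 0.          0.          0.          1.        ]]
wrist 67.00611936750335 317.34207263788954 238.73623968901336 [-0.05324361  0.          0.          0.          0.        ]
[[ 3.82603575e-01 -8.81385932e-01 -2.77080029e-01  1.29355210e-01]
 [ 9.23912093e-01  3.64676491e-01  1.15747575e-01  5.13375469e-01]
 [-9.73712188e-04 -3.00283026e-01  9.53849651e-01  3.72275356e-01]
 [ 0.00000000e+00  0.00000000e+00  0.00000000e+00  1.00000000e+00]]
```

View pics/top0.png

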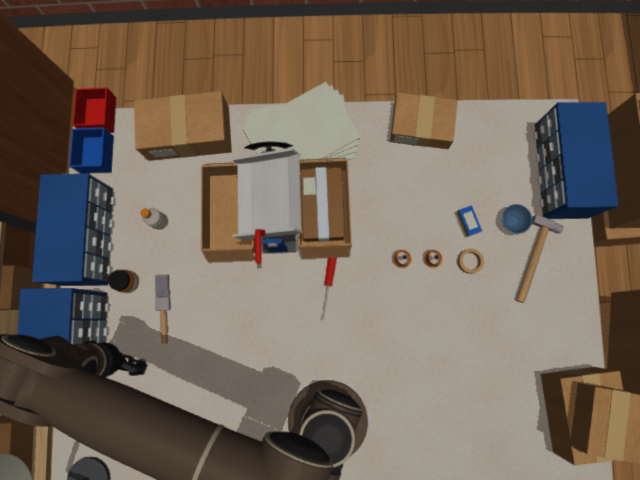

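View pics/side0.png

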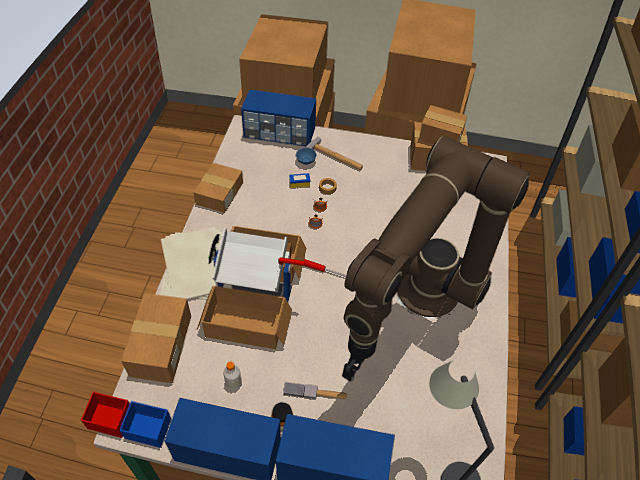

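View pics/wrist0.png

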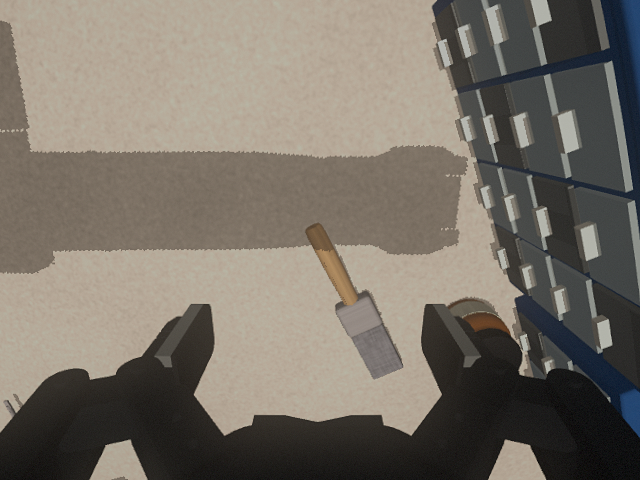

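```bash
cat > h.py <<'E'
import numpy as np, cv2
from scipy.spatial.transform import Rotation as Ro
from plant import manip
def cam(n):
    f=manip.grab_frame(n); return f
def K(f):
    fl=240/np.tan(np.radians(f["fov_y"])/2)
    return np.array([[fl,0,f["cx"]],[0,fl,f["cy"]],[0,0,1]]),np.array(f["dist_coeffs"])
def w(f,u,v,z):
    k,d=K(f); p=cv2.undistortPoints(np.array([[[u,v]]],float),k,d)[0,0]
    E=f["extrinsics"]; r=E[:3,:3]@np.array([p[0],-p[1],-1]); o=E[:3,3]
    return o+r*(z-o[2])/r[2]
def pr(f,P):
    k,d=K(f);E=f["extrinsics"]
    P=np.atleast_2d(P); c=(P-E[:3,3])@E[:3,:3]; c=c*[1,-1,-1]
    return cv2.projectPoints(c.reshape(-1,1,3),np.zeros(3),np.zeros(3),k,d)[0].reshape(-1,2)
def crop(f,name,u0,v0,u1,v1,s):
    im=cv2.resize(f["image"][v0:v1,u0:u1],None,fx=s,fy=s,interpolation=cv2.INTER_CUBIC)
    cv2.imwrite("pics/"+name,im)
def blobs(f,lo,hi,roi=None,amin=15):
    hsv=cv2.cvtColor(f["image"],cv2.COLOR_BGR2HSV); m=cv2.inRange(hsv,np.array(lo),np.array(hi))
    n,l,st,c=cv2.connectedComponentsWithStats(m)
    for i in range(1,n):
        if st[i,4]>=amin and (roi is None or (roi[0]<c[i,0]<roi[2] and roi[1]<c[i,1]<roi[3])): print(st[i],c[i].round(1))
def goto(x,y,z,yaw):
    """tool-down target; yaw = world angle of tool x axis (deg). prints shift & turn"""
    s=manip.sense(); R0=Ro.from_rotvec(s["eef_rot"]); 
    c,sn=np.cos(np.radians(yaw)),np.sin(np.radians(yaw))
    out=[]
    for sg in (1,-1):
        X=np.array([c,sn,0])*sg; Z=np.array([0,0,-1.]); R=np.column_stack([X,np.cross(Z,X),Z])
        t=(R0.inv()*Ro.from_matrix(R)).as_rotvec(degrees=True)
        out.append((np.linalg.norm(t),t))
    sh=R0.inv().apply(np.array([x,y,z])-s["eef_pos"])
    print("now",s["eef_pos"].round(4),"q",s["qpos"].round(2),"t",round(s["clock"],2),"gap",round(s["finger_gap"],3))
    print("shift mm",(sh*1000).round(1),"turns",[o[1].round(1) for o in out])
def st():
    s=manip.sense(); R=Ro.from_rotvec(s["eef_rot"]).as_matrix()
    print("t",round(s["clock"],2),"pos",s["eef_pos"].round(4),"toolx yaw",np.degrees(np.arctan2(R[1,0],R[0,0])).round(1),"z",R[:,2].round(3),"F",s["contact_force"].round(1),"gap",round(s["finger_gap"],3),"q",s["qpos"].round(2))
E
python3 - <<'E'
from h import *
f=cam("top")
crop(f,"topA.png",380,190,500,290,6)
crop(f,"topB.png",190,130,360,270,4.5)
for p,z in [((402,258),.044),((433,258),.044),((471,261),.024),((469,220),.036)]: print(p,w(f,*p,z).round(3))
E
```

```text
(402, 258) [ 0.453 -0.221  0.044]
(433, 258) [ 0.452 -0.31   0.044]
(471, 261) [ 0.443 -0.424  0.024]
(469, 220) [ 0.562 -0.421  0.036]
```

View pics/topA.png

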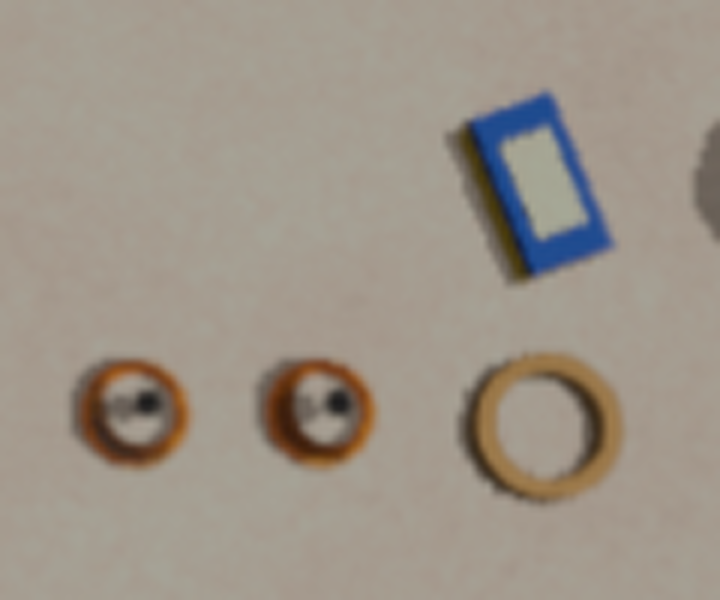

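View pics/topB.png

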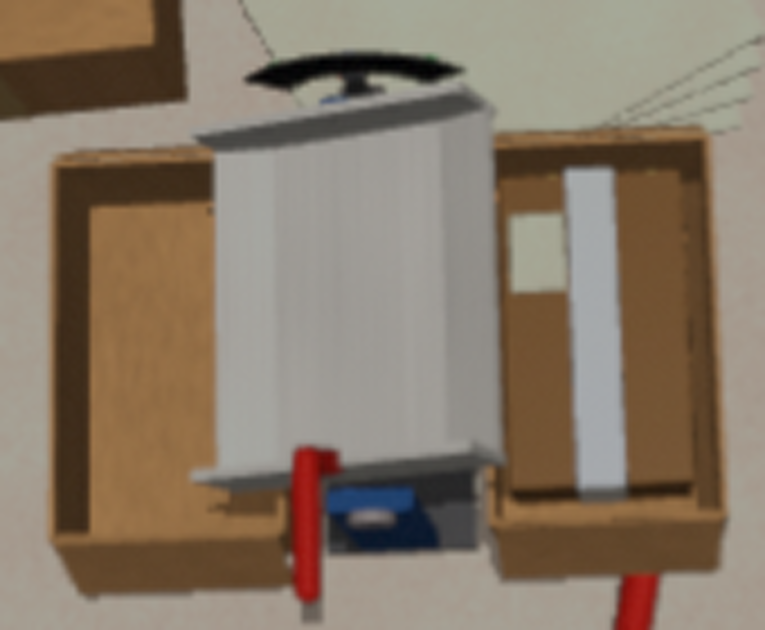

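```bash
python3 - <<'E'
from h import *
from scipy.optimize import least_squares
f=cam("top")
c=lambda a,b:(190+(a+.5)/4.5-.5,130+(b+.5)/4.5-.5)
loc=[(-.123,.211),(.123,.211),(-.123,.063),(-.123,-.211),(.123,-.211),(-.123,-.063),(.123,-.063)]
px=[c(50,541),c(52,156),c(290,540),c(722,514),c(710,128),c(492,520),c(495,135)]
W=np.array([w(f,*p,.095)[:2] for p in px]); print(W.round(3))
def tr(p,L): ca,s=np.cos(p[2]),np.sin(p[2]); L=np.array(L);return np.c_[p[0]+ca*L[:,0]-s*L[:,1],p[1]+s*L[:,0]+ca*L[:,1]]
r=least_squares(lambda p:(tr(p,loc)-W).ravel(),[.55,0.05,0],loss='soft_l1',f_scale=.003)
print(r.x,(r.fun.reshape(-1,2)*1000).round(1))
p=r.x
# handle: bar centre local x -.150+-.0.25.., rotation pan
for deg in (0,10,15,20,25,30):
    a=np.radians(deg)
    P=[]
    for lx in (-.175,-.150,-.125):
        xy=tr(p,[(lx,.08*np.sin(a))])[0]; P.append([*xy,.175+.08*np.cos(a)])
    q=pr(f,np.array(P)); print(deg,((q-[190,130])*4.5).round(0).tolist())
    L=[]
    for lx in(-.1,.1):
        for ly in(-.09,-.055,.055,.09):
            lz=.012+(abs(ly)-.055)*np.tan(np.radians(15))*(abs(ly)>.06)
            xy=tr(p,[(lx,ly*np.cos(a)+lz*np.sin(a))])[0];L.append([*xy,.175-ly*np.sin(a)+lz*np.cos(a)])
    print("   ",((pr(f,np.array(L))-[190,130])*4.5).round(0).tolist())
E
```

```text
[[ 0.478  0.345]
 [ 0.726  0.351]
 [ 0.476  0.195]
 [ 0.488 -0.072]
 [ 0.736 -0.069]
 [ 0.487  0.07 ]
 [ 0.734  0.067]]
[0.60712259 0.13664859 0.02435159] [[ 1.2 -0.4]
 [-1.2 -0. ]
 [ 6.4  1.5]
 [ 0.9 -5.7]
 [-0.7 -1.9]
 [-1.1  0.5]
 [-2.3  9.6]]
0 [[357.0, 576.0], [356.0, 530.0], [355.0, 485.0]]
    [[524.0, 453.0], [464.0, 458.0], [274.0, 465.0], [211.0, 465.0], [513.0, 118.0], [455.0, 126.0], [270.0, 134.0], [209.0, 132.0]]
10 [[332.0, 577.0], [331.0, 532.0], [330.0, 487.0]]
    [[513.0, 448.0], [458.0, 455.0], [275.0, 468.0], [213.0, 470.0], [503.0, 110.0], [449.0, 121.0], [271.0, 139.0], [210.0, 140.0]]
15 [[320.0, 578.0], [319.0, 533.0], [318.0, 488.0]]
    [[506.0, 446.0], [453.0, 454.0], [276.0, 470.0], [215.0, 472.0], [496.0, 106.0], [444.0, 119.0], [272.0, 142.0], [212.0, 144.0]]
20 [[308.0, 579.0], [307.0, 534.0], [307.0, 489.0]]
    [[498.0, 444.0], [448.0, 453.0], [278.0, 471.0], [218.0, 475.0], [488.0, 103.0], [440.0, 117.0], [274.0, 144.0], [215.0, 149.0]]
25 [[297.0, 580.0], [296.0, 535.0], [296.0, 490.0]]
    [[489.0, 442.0], [443.0, 452.0], [281.0, 473.0], [223.0, 477.0], [479.0, 99.0], [434.0, 114.0], [277.0, 147.0], [220.0, 153.0]]
30 [[287.0, 581.0], [286.0, 536.0], [285.0, 491.0]]
    [[479.0, 441.0], [437.0, 451.0], [285.0, 474.0], [229.0, 479.0], [469.0, 96.0], [428.0, 113.0], [280.0, 149.0], [226.0, 156.0]]
```

```bash
python3 - <<'E'
from h import *
st(); goto(.456,.160,.33,91.4)
E
```

```text
t 0.25 pos [0.2009 0.4848 0.2309] toolx yaw 67.5 z [-0.    -0.001 -1.   ] F [0.  1.9 0.4] gap 1.003 q [ 1.18  0.13 -0.04  1.41  0.    1.57]
now [0.2009 0.4848 0.2309] q [ 1.18  0.13 -0.04  1.41  0.    1.57] t 0.25 gap 1.003
shift mm [-202.5  360.   -98.9] turns [array([ -0. ,   0. , -23.9]), array([1.000e-01, 0.000e+00, 1.561e+02])]
```

Call:
play_rows --targets '[0, 0, -0.04, 0, 0, 0, 0, 0, -0.08, 0, 0, -4, -0.01, 0.02, -0.099, 0, 0, -8, -0.03, 0.055, -0.099, 0, 0, -12, -0.05, 0.09, -0.099, 0, 0, -16, -0.07, 0.125, -0.099, 0, 0, -20, -0.09, 0.16, -0.099, 0, 0, -24, -0.11, 0.195, -0.099, 0, 0, -24, -0.13, 0.23, -0.099, 0, 0, -24, -0.15, 0.265, -0.099, 0, 0, -24, -0.17, 0.3, -0.099, 0, 0, -24, -0.19, 0.335, -0.099, 0, 0, -24, -0.2025, 0.36, -0.099, 0, 0, -24, -0.2025, 0.36, -0.099, 0, 0, -24, -0.2025, 0.36, -0.099, 0, 0, -24, -0.2025, 0.36, -0.099, 0, 0, -24]'

```text
clock: 1.58
eef_pos: [0.4558, 0.16, 0.33]
eef_rot: [-2.193, -2.249, 0.002]
contact_force: [0.8, -0.0, -0.2]
finger_gap: 1.0
```

```bash
python3 - <<'E'
from h import *
st(); goto(.456,.160,.231,91.4)
f=cam("wrist"); cv2.imwrite("pics/w1.png",f["image"])
f=cam("top"); cv2.imwrite("pics/t1.png",f["image"])
E
```

```text
t 1.58 pos [0.4558 0.16   0.33  ] toolx yaw 91.5 z [-0.001 -0.001 -1.   ] F [ 0.8 -0.  -0.2] gap 1.0 q [ 0.34  0.07  0.11  1.62 -0.    0.31]
now [0.4558 0.16   0.33  ] q [ 0.34  0.07  0.11  1.62 -0.    0.31] t 1.58 gap 1.0
shift mm [ 0.   0.3 99. ] turns [array([-0.1,  0. ,  0.1]), array([-0.000e+00, -1.000e-01, -1.799e+02])]
```

View pics/w1.png

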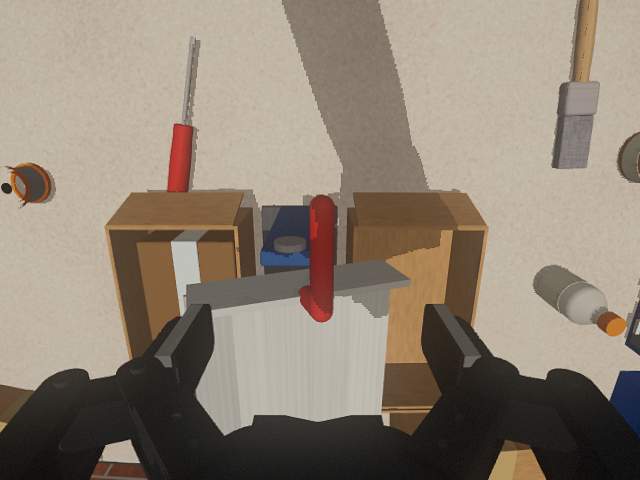

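View pics/t1.png

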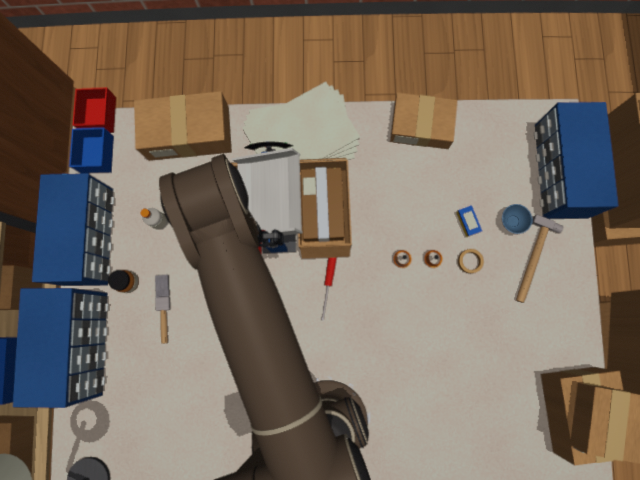

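```bash
python3 - <<'E'
from h import *
f=cam("wrist"); print(f["extrinsics"].round(3))
for a in (15,18,20,22): 
    t=np.radians(a);print(a,pr(f,np.array([[.607+lx-.0243*.08*np.sin(t),.1366+.08*np.sin(t)+.0243*lx,.175+.08*np.cos(t)] for lx in(-.175,-.15,-.125)])).round(0).tolist())
E
```

```text
[[-0.028 -0.954 -0.3    0.378]
 [ 1.    -0.026 -0.008  0.158]
 [ 0.    -0.3    0.954  0.472]
 [ 0.     0.     0.     1.   ]]
15 [[307.0, 214.0], [308.0, 252.0], [308.0, 288.0]]
18 [[314.0, 214.0], [314.0, 252.0], [314.0, 287.0]]
20 [[318.0, 214.0], [318.0, 251.0], [318.0, 286.0]]
22 [[322.0, 213.0], [322.0, 251.0], [322.0, 286.0]]
```

Call:
play_rows --targets '[0.003, 0, 0.035, 0, 0, 0, 0.003, 0, 0.07, 0, 0, 0, 0.003, 0, 0.1, 0, 0, 0, 0.003, 0, 0.1, 0, 0, 0, 0.003, 0, 0.1, 0, 0, 0]'

```text
clock: 2.15
eef_pos: [0.4538, 0.1643, 0.2297]
eef_rot: [-2.188, -2.253, 0.005]
contact_force: [0.1, 0.5, -0.0]
finger_gap: 1.0
```

Call:
play_rows --targets '[0, 0, 0, 0, 0, 0, 0, 0, 0, 0, 0, 0, 0, 0, 0, 0, 0, 0, 0, 0, 0, 0, 0, 0, 0, 0, 0, 0, 0, 0, 0, 0, 0, 0, 0, 0, 0, 0, 0, 0, 0, 0, 0, 0, 0, 0, 0, 0]' --grip 1 --squeeze 40

```text
clock: 2.82
eef_pos: [0.4543, 0.1636, 0.2304]
eef_rot: [2.189, 2.253, -0.004]
contact_force: [1.1, -4.6, 5.7]
finger_gap: 0.174
```

```bash
python3 - <<'E'
from h import *
st()
f=cam("wrist"); cv2.imwrite("pics/w2.png",f["image"])
E
```

```text
t 2.82 pos [0.4543 0.1636 0.2304] toolx yaw 91.7 z [-0.001 -0.002 -1.   ] F [ 1.1 -4.6  5.7] gap 0.174 q [ 0.35  0.05 -0.13  1.4  -0.    0.32]
```

View pics/w2.png

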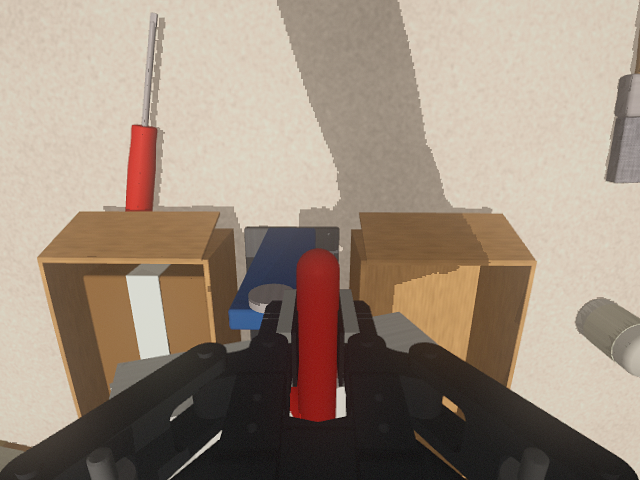

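Call:
play_rows --targets '[-0.0035, 0, -0.0013, 0, 0, 0, -0.0066, 0, -0.0024, 0, 0, 0, -0.0105, 0, -0.0035, 0, 0, 0, -0.014, 0, -0.0044, 0, 0, 0, -0.018, 0, -0.0051, 0, 0, 0, -0.0223, 0, -0.0057, 0, 0, 0, -0.0265, 0, -0.006, 0, 0, 0, -0.0307, 0, -0.0061, 0, 0, 0, -0.0307, 0, -0.0061, 0, 0, 0, -0.0307, 0, -0.0061, 0, 0, 0]'

```text
clock: 3.7
eef_pos: [0.455, 0.1365, 0.2378]
eef_rot: [-2.183, -2.251, -0.007]
contact_force: [-3.0, 12.2, 6.2]
finger_gap: 0.172
```

```bash
python3 - <<'E'
from h import *
st()
f=cam("top"); crop(f,"t3.png",190,130,360,270,4.5)
f=cam("side"); crop(f,"s3.png",170,200,330,360,3.7)
E
```

```text
t 3.7 pos [0.455  0.1365 0.2378] toolx yaw 91.8 z [-0.001  0.007 -1.   ] F [-3.  12.2  6.2] gap 0.172 q [ 0.29  0.03 -0.13  1.41  0.01  0.26]
```

View pics/t3.png

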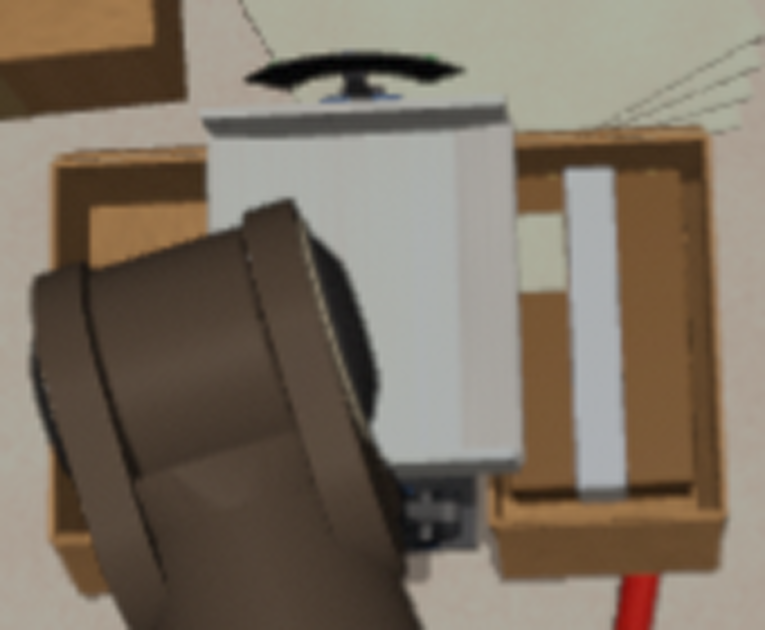

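View pics/s3.png

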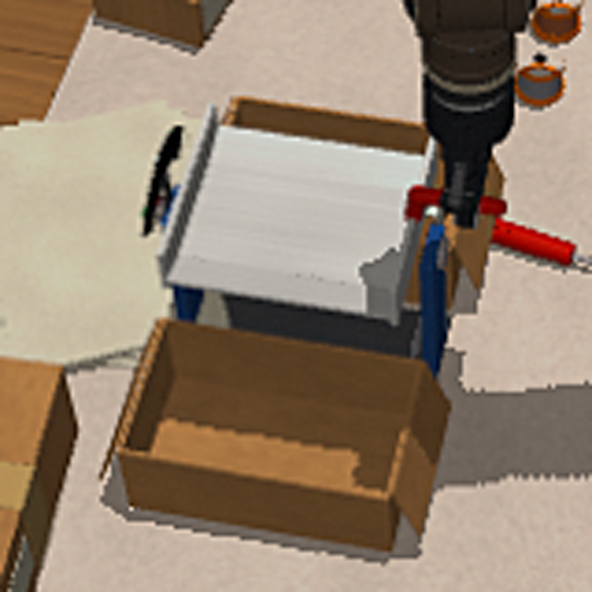

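Call:
play_rows --targets '[-0.004, 0, 0, 0, 0, 0, -0.007, 0, 0.001, 0, 0, 0, -0.007, 0, 0.001, 0, 0, 0, -0.007, 0, 0.001, 0, 0, 0]'

```text
clock: 4.13
eef_pos: [0.4551, 0.1334, 0.2379]
eef_rot: [-2.176, -2.248, -0.018]
contact_force: [-2.3, 13.3, 7.9]
finger_gap: 0.173
```

Call:
play_rows --targets '[0, 0, 0, 0, 0, 0, 0, 0, 0, 0, 0, 0, 0, 0, 0, 0, 0, 0, 0, 0, 0, 0, 0, 0]'

```text
clock: 4.47
eef_pos: [0.4551, 0.134, 0.238]
eef_rot: [-2.175, -2.247, -0.02]
contact_force: [-1.4, 3.4, 1.1]
finger_gap: 0.17
```

```bash
python3 - <<'E'
from h import *
st()
f=cam("top"); crop(f,"t4.png",190,130,360,270,4.5)
E
```

```text
t 4.47 pos [0.4551 0.134  0.238 ] toolx yaw 91.9 z [-0.001  0.019 -1.   ] F [-1.4  3.4  1.1] gap 0.17 q [ 0.27  0.03 -0.13  1.41  0.02  0.24]
```

View pics/t4.png

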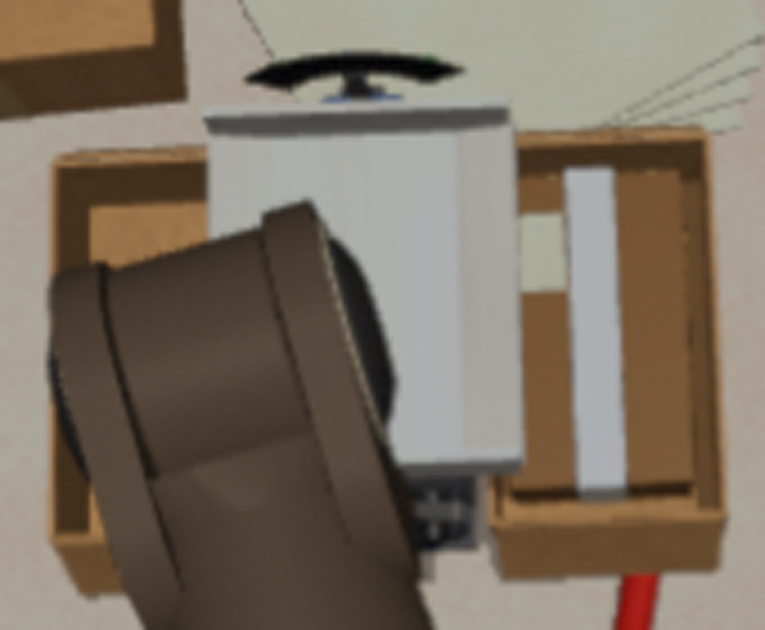

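```bash
python3 - <<'E'
from h import *
f=cam("top")
p=[.6071,.1366,.0243]
def T(lx,ly,lz,a):
    c,s=np.cos(a),np.sin(a); y=ly*c+lz*s; z=.175-ly*s+lz*c
    return [p[0]+np.cos(p[2])*lx-np.sin(p[2])*y,p[1]+np.sin(p[2])*lx+np.cos(p[2])*y,z]
for d in(-4,-2,0,2,4,6):
    a=np.radians(d); print(d,((pr(f,np.array([T(.106,.09,.055,a),T(.106,-.09,.055,a),T(-.106,-.09,.055,a)]))-[190,130])*4.5).round(1).tolist())
E
```

```text
-4 [[202.5, 99.3], [516.3, 92.8], [528.0, 454.4]]
-2 [[199.9, 101.2], [513.0, 91.0], [524.6, 453.5]]
0 [[197.6, 103.2], [509.4, 89.3], [521.0, 452.6]]
2 [[195.4, 105.1], [505.7, 87.6], [517.1, 451.8]]
4 [[193.5, 107.1], [501.7, 86.0], [513.1, 451.0]]
6 [[191.8, 109.1], [497.6, 84.4], [508.9, 450.2]]
```

Call:
play_rows --targets '[0, 0, 0, 0, 0, 0, 0, 0, 0, 0, 0, 0, 0, 0, 0, 0, 0, 0, 0, 0, 0, 0, 0, 0, 0, 0, 0, 0, 0, 0, 0, 0, 0, 0, 0, 0, 0, 0, -0.03, 0, 0, 0, 0, 0, -0.07, 0, 0, 0, 0, 0, -0.12, 0, 0, 0, 0, 0, -0.16, 0, 0, 0, 0, 0, -0.16, 0, 0, 0, 0, 0, -0.16, 0, 0, 0]' --grip 0

```text
clock: 5.57
eef_pos: [0.4562, 0.1311, 0.401]
eef_rot: [-2.177, -2.25, -0.028]
contact_force: [0.4, -0.2, -0.5]
finger_gap: 1.003
```

```bash
python3 - <<'E'
from h import *
st()
f=cam("top"); cv2.imwrite("pics/t5f.png",f["image"]);crop(f,"t5.png",190,130,360,270,4.5)
f=cam("wrist"); cv2.imwrite("pics/w5.png",f["image"])
goto(.453,-.221,.25,0)
E
```

```text
t 5.57 pos [0.4562 0.1311 0.401 ] toolx yaw 91.9 z [ 0.005  0.02  -1.   ] F [ 0.4 -0.2 -0.5] gap 1.003 q [0.27 0.09 0.29 1.77 0.02 0.24]
now [0.4555 0.131  0.3972] q [0.27 0.09 0.29 1.77 0.02 0.24] t 5.67 gap 1.0
shift mm [-354.4  -13.9  140.6] turns [array([-0.9, -0.8, 91.9]), array([  0.8,  -0.9, -88.1])]
```

View pics/w5.png

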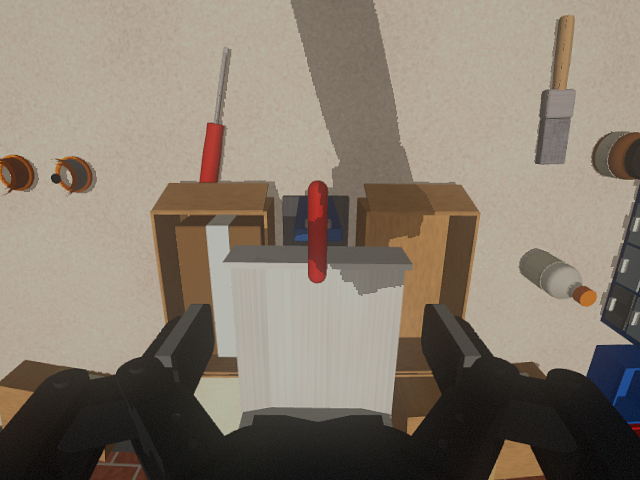

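View pics/t5f.png

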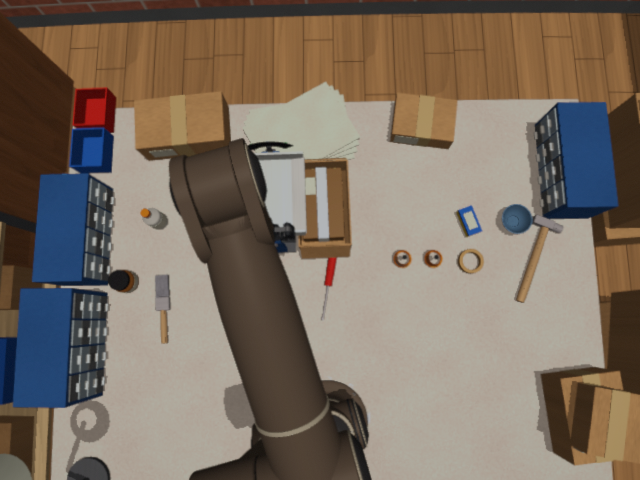

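```bash
cat >> h.py <<'E'
STN=[.6071,.1366,.0243]
def T(lx,ly,lz,a=0,p=None):
    p=p or STN
    c,s=np.cos(a),np.sin(a); y=ly*c+lz*s; z=.175-ly*s+lz*c
    return [p[0]+np.cos(p[2])*lx-np.sin(p[2])*y,p[1]+np.sin(p[2])*lx+np.cos(p[2])*y,z]
E
python3 - <<'E'
from h import *
f=cam("wrist")
q=lambda L:pr(f,np.array(L)).round(0).tolist()
print("near wall top outer",q([T(-.106,.09,.055),T(-.106,-.09,.055)]),"near wall bottom outer",q([T(-.106,.055,.012),T(-.106,-.055,.012)]))
print("far inner floor",q([T(.1,.055,.012),T(.1,-.055,.012)]))
print("carton near top",q([T(-.123,s,-.08) for s in(-.211,-.063,.063,.211)]))
print("carton near bottom",q([T(-.123,s,-.175) for s in(-.211,-.063,.063,.211)]))
print("hdl",q([T(-.15,0,.08)]))
crop(f,"w5b.png",140,160,500,440,2.2)
E
```

```text
near wall top outer [[414.0, 266.0], [218.0, 266.0]] near wall bottom outer [[369.0, 250.0], [262.0, 250.0]]
far inner floor [[360.0, 410.0], [269.0, 411.0]]
carton near top [[147.0, 213.0], [264.0, 213.0], [365.0, 214.0], [479.0, 214.0]]
carton near bottom [[174.0, 198.0], [272.0, 198.0], [356.0, 199.0], [452.0, 200.0]]
hdl [[317.0, 227.0]]
```

View pics/w5b.png

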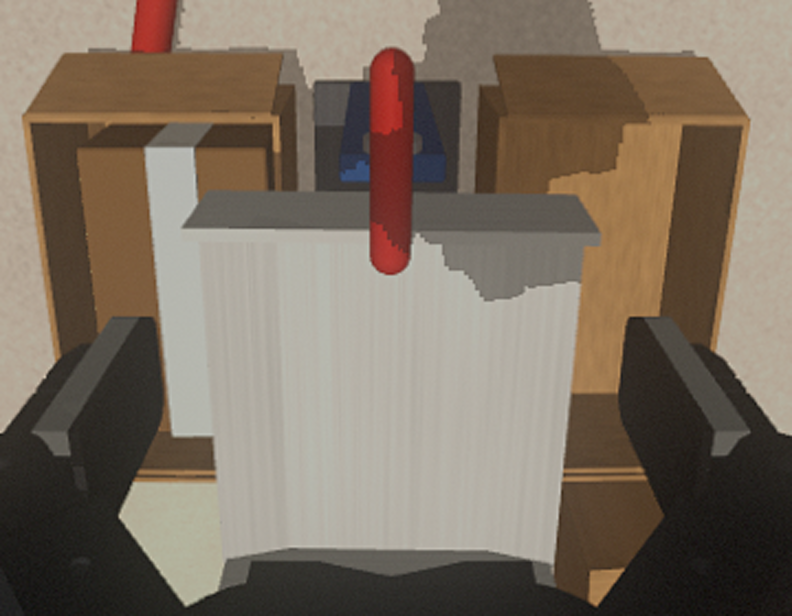

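Call:
play_rows --targets '[-0.04, 0, 0, 0, 0, 7, -0.08, 0, 0.02, 0, 0, 14, -0.12, -0.005, 0.04, 0, 0, 21, -0.16, -0.005, 0.06, 0, 0, 28, -0.2, -0.008, 0.08, 0, 0, 35, -0.235, -0.01, 0.1, 0, 0, 42, -0.27, -0.012, 0.12, 0, 0, 47, -0.305, -0.014, 0.14, 0, 0, 47, -0.335, -0.014, 0.16, -1, -1, 47, -0.354, -0.014, 0.18, -1, -1, 47, -0.354, -0.014, 0.197, -1, -1, 47, -0.354, -0.014, 0.197, -1, -1, 47, -0.354, -0.014, 0.197, -1, -1, 47]'

```text
clock: 6.8
eef_pos: [0.4504, -0.219, 0.1909]
eef_rot: [2.902, 1.197, 0.002]
contact_force: [-0.3, 0.3, 0.8]
finger_gap: 0.999
```

```bash
python3 - <<'E'
from h import *
st()
f=cam("wrist"); cv2.imwrite("pics/w6.png",f["image"])
print(pr(f,np.array([[.453,-.221,.044],[.453,-.221,0]])))
goto(.453,-.221,.006,45)
f=cam("top"); crop(f,"t6.png",190,130,360,270,4.5)
E
```

```text
t 6.8 pos [ 0.4504 -0.219   0.1909] toolx yaw 44.8 z [ 0.002 -0.001 -1.   ] F [-0.3  0.3  0.8] gap 0.999 q [-0.45  0.08 -0.18  1.31 -0.    0.34]
[[318.88073282 225.6223846 ]
 [318.65351775 213.08864852]]
now [ 0.4514 -0.219   0.1924] q [-0.45  0.08 -0.18  1.31 -0.    0.34] t 6.85 gap 1.005
shift mm [ -0.5   1.6 186.4] turns [array([ 0.3, -0.1, -0.1]), array([-1.000e-01, -5.000e-01,  1.799e+02])]
```

View pics/w6.png

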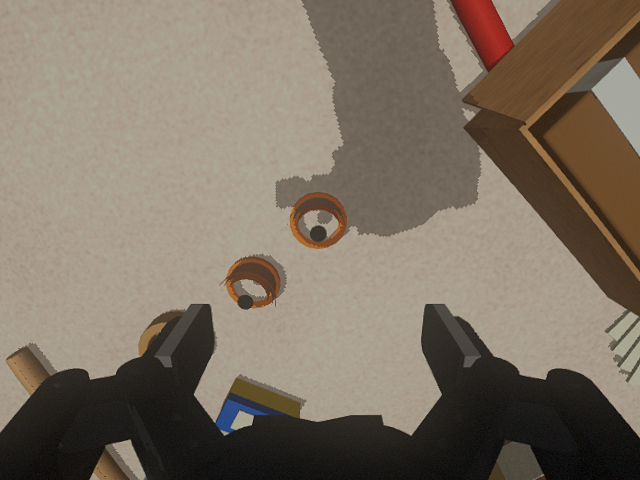

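View pics/t6.png

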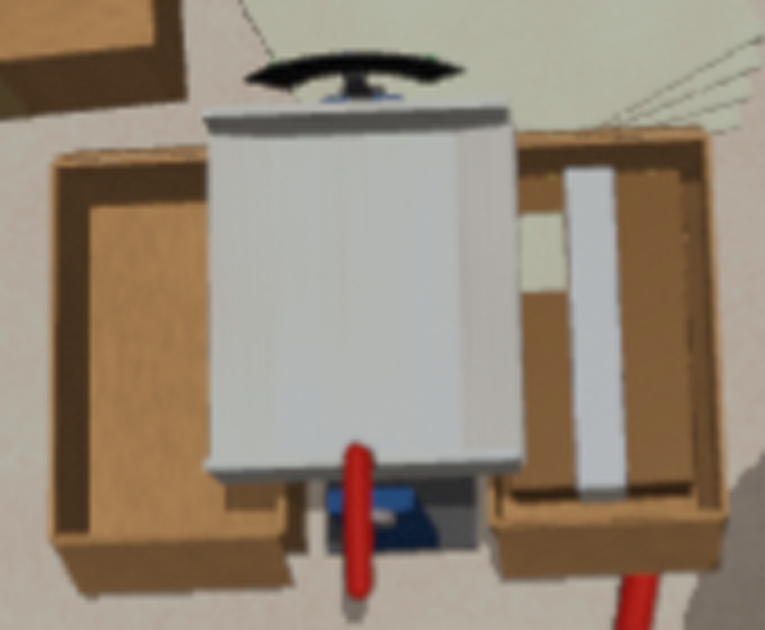

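Call:
play_rows --targets '[0, -0.001, 0.04, 0, 0, 0, 0, -0.001, 0.08, 0, 0, 0, 0, -0.001, 0.12, 0, 0, 0, 0, -0.001, 0.15, 0, 0, 0, 0, -0.001, 0.17, 0, 0, 0, 0, -0.001, 0.184, 0, 0, 0, 0, -0.001, 0.184, 0, 0, 0, 0, -0.001, 0.184, 0, 0, 0]'

```text
clock: 7.57
eef_pos: [0.4531, -0.2186, 0.0101]
eef_rot: [2.897, 1.2, 0.008]
contact_force: [0.2, 0.3, 0.6]
finger_gap: 0.997
```

Call:
play_rows --targets '[0, 0, 0, 0, 0, 0, 0, 0, 0, 0, 0, 0, 0, 0, 0, 0, 0, 0, 0, 0, 0, 0, 0, 0, 0, 0, 0, 0, 0, 0, 0, 0, 0, 0, 0, 0]' --grip 1 --squeeze 25

```text
clock: 8.07
eef_pos: [0.4543, -0.219, 0.012]
eef_rot: [2.895, 1.199, 0.011]
contact_force: [-0.8, 1.3, 5.6]
finger_gap: 0.623
```

```bash
python3 - <<'E'
from h import *
st()
f=cam("wrist"); cv2.imwrite("pics/w7.png",f["image"])
E
```

```text
t 8.07 pos [ 0.4543 -0.219   0.012 ] toolx yaw 45.0 z [ 0.01  -0.005 -1.   ] F [-0.8  1.3  5.6] gap 0.623 q [-0.45  0.18 -0.48  0.91 -0.    0.34]
```

View pics/w7.png

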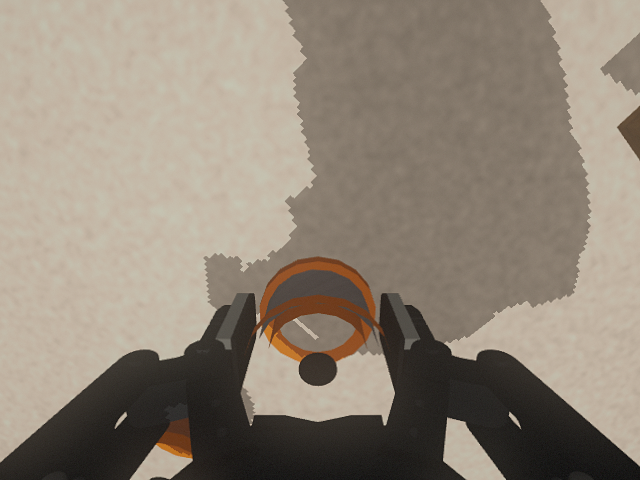

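```bash
sed -i 's/^STN=.*/STN=[.606,.138,.0243]/' h.py; python3 - <<'E'
from h import *
p=T(.068,.02,0); print(p); goto(p[0],p[1],.26,91.4)
E
```

```text
[np.float64(0.6734939721561807), np.float64(0.1596463327744149), np.float64(0.175)]
now [ 0.4543 -0.219   0.0119] q [-0.45  0.18 -0.48  0.91 -0.    0.34] t 8.12 gap 0.627
shift mm [ 423.6 -110.2 -247.7] turns [array([  0.6,   0. , -46.4]), array([ 1.000e-01, -8.000e-01,  1.336e+02])]
```

Call:
play_rows --targets '[0, 0, -0.04, 0, 0, 0, 0, 0, -0.08, 0, 0, 0, 0.01, 0, -0.12, 0, 0, 0, 0.04, -0.01, -0.15, 0, 0, -7, 0.08, -0.02, -0.18, 0, 0, -14, 0.12, -0.03, -0.21, 0, 0, -21, 0.16, -0.04, -0.23, 0, 0, -28, 0.2, -0.05, -0.25, 0, 0, -35, 0.24, -0.06, -0.263, 0, 0, -42, 0.28, -0.073, -0.263, 0, 0, -46, 0.32, -0.083, -0.263, 0, 0, -46, 0.355, -0.093, -0.263, 0, 0, -46, 0.39, -0.102, -0.263, 0, 0, -46, 0.41, -0.107, -0.263, 0, 0, -46, 0.4236, -0.11, -0.263, 0, 0, -46, 0.4236, -0.11, -0.263, 0, 0, -46, 0.4236, -0.11, -0.263, 0, 0, -46]'

```text
clock: 9.53
eef_pos: [0.6736, 0.1603, 0.2748]
eef_rot: [2.193, 2.235, 0.004]
contact_force: [-0.7, -0.5, -1.2]
finger_gap: 0.621
```

```bash
python3 - <<'E'
from h import *
st()
p=T(.068,.02,0); goto(p[0],p[1],.202,91.4)
f=cam("wrist"); cv2.imwrite("pics/w8.png",f["image"])
E
```

```text
t 9.53 pos [0.6736 0.1603 0.2748] toolx yaw 91.1 z [ 0.009 -0.005 -1.   ] F [-0.7 -0.5 -1.2] gap 0.621 q [ 0.24  0.47  0.52  1.61 -0.01  0.22]
now [0.6736 0.1603 0.2748] q [ 0.24  0.47  0.52  1.61 -0.01  0.22] t 9.53 gap 0.621
shift mm [-0.3 -0.7 72.8] turns [array([ 0.5,  0.3, -0.3]), array([  0.5,  -0.8, 179.7])]
```

View pics/w8.png

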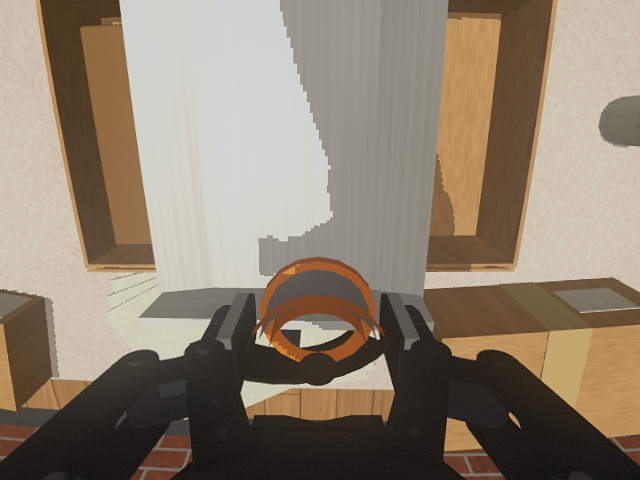

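Call:
play_rows --targets '[0, -0.001, 0.03, 0, 0, 0, 0, -0.001, 0.05, 0, 0, 0, 0, -0.001, 0.062, 0, 0, 0, 0, -0.001, 0.068, 0, 0, 0, 0, -0.001, 0.072, 0, 0, 0, 0, -0.001, 0.072, 0, 0, 0, 0, -0.001, 0.072, 0, 0, 0]'

```text
clock: 10.17
eef_pos: [0.6707, 0.1572, 0.2054]
eef_rot: [2.197, 2.233, 0.004]
contact_force: [-7.6, -0.6, 3.8]
finger_gap: 0.623
```

```bash
python3 - <<'E'
from h import *
st()
f=cam("side"); crop(f,"s9.png",170,200,330,320,4.9)
E
```

```text
t 10.17 pos [0.6707 0.1572 0.2054] toolx yaw 90.9 z [ 0.008 -0.005 -1.   ] F [-7.6 -0.6  3.8] gap 0.623 q [ 0.23  0.44  0.33  1.44 -0.01  0.22]
```

View pics/s9.png

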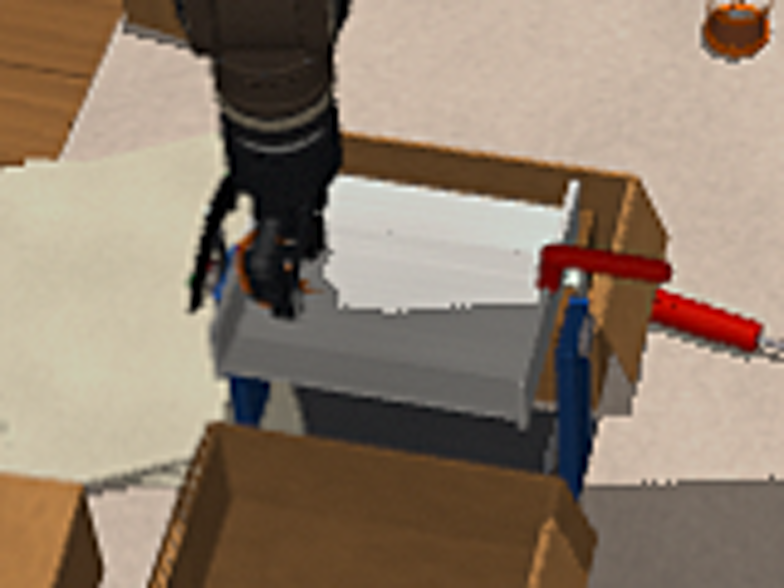

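Call:
play_rows --targets '[0, -0.006, 0, 0, 0, 0, 0, -0.009, 0, 0, 0, 0, 0, -0.009, 0.003, 0, 0, 0, 0, -0.009, 0.005, 0, 0, 0, 0, -0.009, 0.005, 0, 0, 0]'

```text
clock: 10.63
eef_pos: [0.6615, 0.1566, 0.1997]
eef_rot: [2.198, 2.232, 0.003]
contact_force: [0.5, -0.3, -1.8]
finger_gap: 0.625
```

Call:
play_rows --targets '[0, 0, 0, 0, 0, 0, 0, 0, 0, 0, 0, 0, 0, 0, 0, 0, 0, 0, 0, 0, 0, 0, 0, 0, 0, 0, -0.01, 0, 0, 0, 0, 0, -0.04, 0, 0, 0, 0, 0, -0.08, 0, 0, 0, 0, 0, -0.11, 0, 0, 0, 0, 0, -0.11, 0, 0, 0]' --grip 0.15

```text
clock: 11.38
eef_pos: [0.6616, 0.1575, 0.3181]
eef_rot: [2.193, 2.228, 0.018]
contact_force: [0.6, 0.2, 0.7]
finger_gap: 0.847
```

```bash
python3 - <<'E'
from h import *
st()
f=cam("side"); crop(f,"s10.png",170,200,330,320,4.9)
f=cam("wrist"); cv2.imwrite("pics/w10.png",f["image"])
f=cam("top"); crop(f,"t10.png",360,170,520,290,4.9)
goto(.452,-.310,.20,45)
E
```

```text
t 11.38 pos [0.6616 0.1575 0.3181] toolx yaw 90.9 z [ 0.018 -0.002 -1.   ] F [0.6 0.2 0.7] gap 0.847 q [ 0.24  0.46  0.6   1.69 -0.01  0.22]
now [0.661  0.1573 0.3104] q [ 0.24  0.46  0.59  1.69 -0.01  0.22] t 11.53 gap 0.85
shift mm [-463.4 -217.4  110.5] turns [array([ 0.6,  0. , 45.9]), array([-1.000e-01,  7.000e-01, -1.341e+02])]
```

View pics/s10.png

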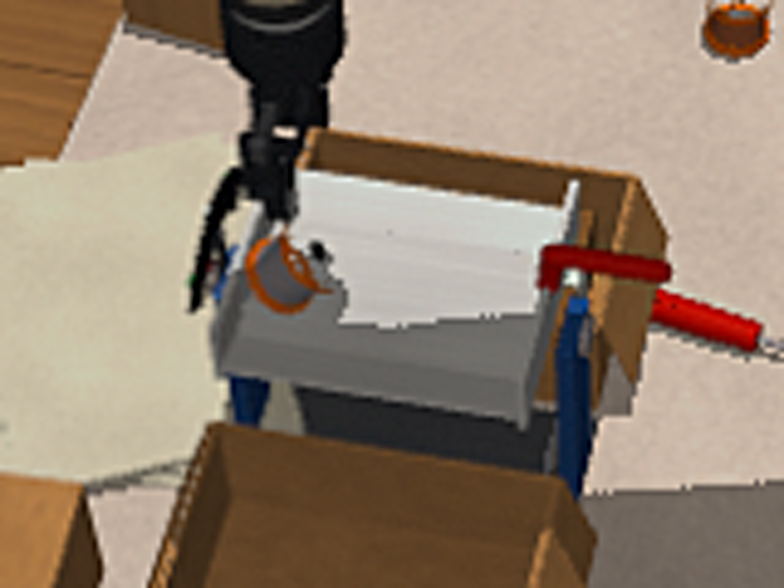

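View pics/w10.png

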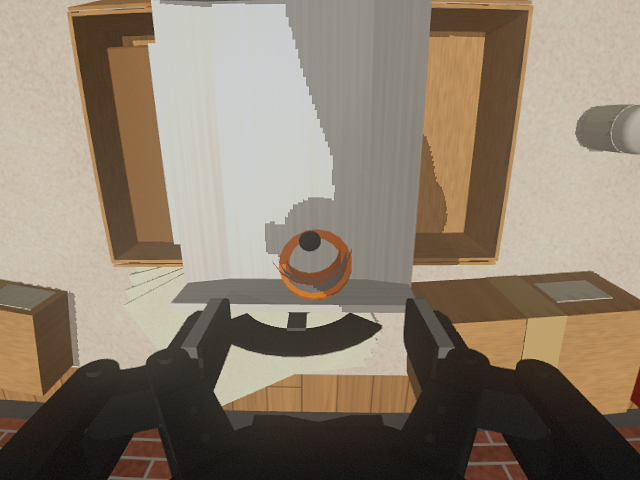

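View pics/t10.png

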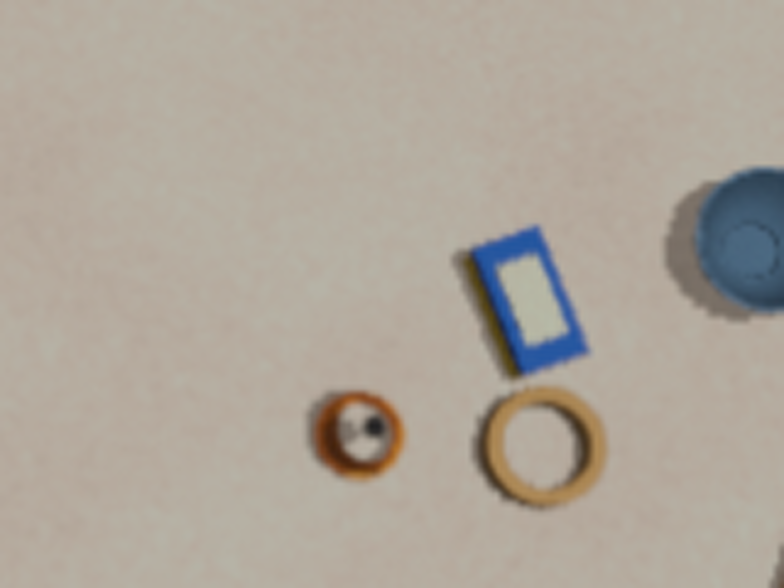

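```bash
python3 - <<'E'
from h import *
f=manip.grab_frame("side"); cv2.imwrite("pics/s11f.png",f["image"]); crop(f,"s11.png",200,220,270,270,11)
crop(f,"s11b.png",290,190,350,235,12)
E
```

```text
(no output)
```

View pics/s11.png

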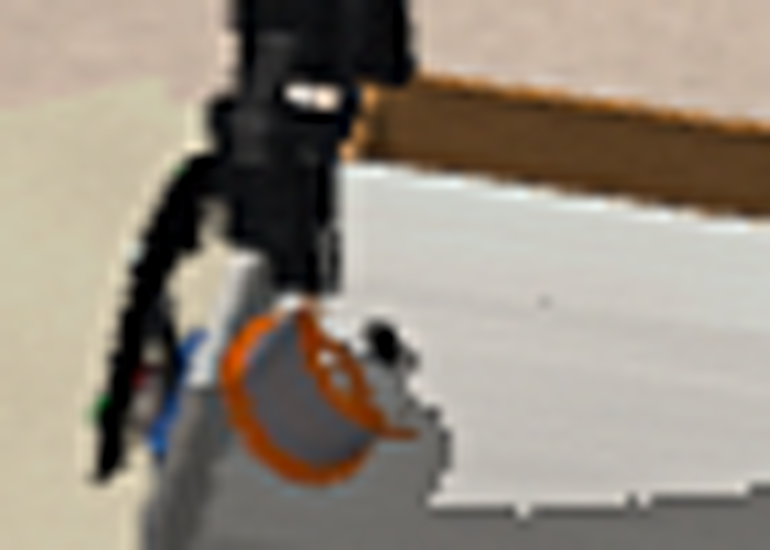

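View pics/s11b.png

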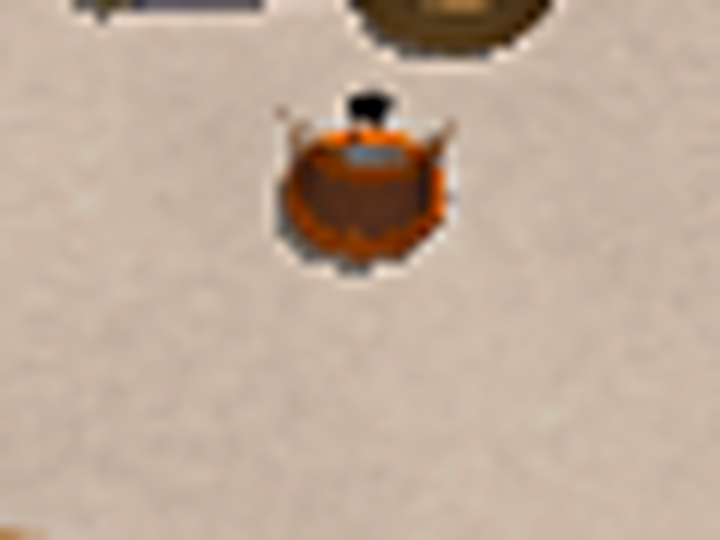

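```bash
python3 - <<'E'
from h import *
f=cam("side");g=cam("wrist")
for F in (f,g):
  print(pr(F,np.array([[.658,.157,.187],[.658,.157,.231],[.658,.157,.272],[.658-.027,.157,.187],[.658+.027,.157,.187],[.658,.157+.027,.187],[.658-.027,.157,.231],[.658+.027,.157,.231]])).round(1).tolist())
cv2.imwrite("pics/w12.png",g["image"]); crop(g,"w12.png",240,200,400,320,4.9)
print(pr(f,np.array([[.452,-.31,0],[.452,-.31,.044],[.452,-.31,.085]])).round(1).tolist())
E
```

```text
[[235.0, 260.4], [233.9, 252.2], [232.9, 244.3], [242.8, 261.8], [227.2, 259.0], [232.7, 266.8], [241.9, 253.6], [226.0, 250.8]]
[[319.1, 227.8], [319.0, 247.0], [319.0, 272.3], [319.7, 192.4], [318.5, 261.3], [354.8, 228.5], [319.8, 205.5], [318.3, 285.5]]
[[321.0, 206.6], [321.3, 199.0], [321.7, 191.8]]
```

View pics/w12.png

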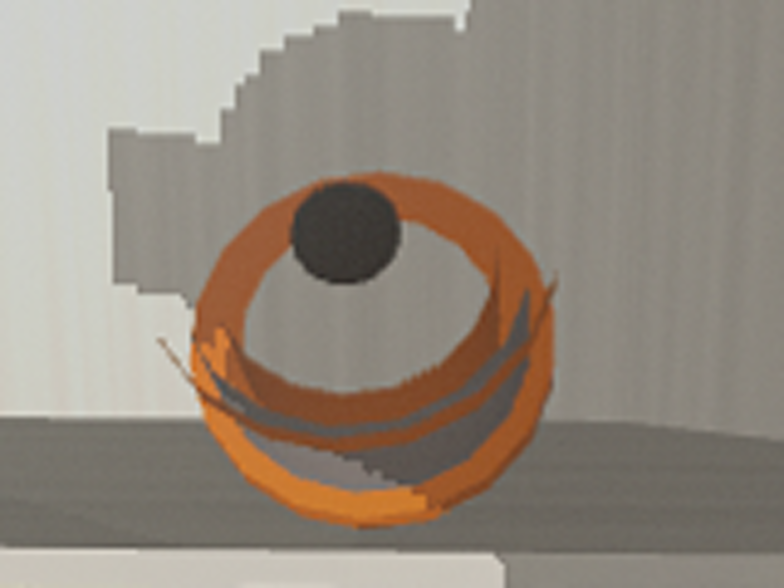

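```bash
cat >> h.py <<'E'
def tri(obs):
    A=[];b=[]
    M=np.zeros((3,3));v=np.zeros(3)
    for f,u,vv in obs:
        a=w(f,u,vv,0);o=f["extrinsics"][:3,3];d=(a-o)/np.linalg.norm(a-o);P=np.eye(3)-np.outer(d,d);M+=P;v+=P@o
    X=np.linalg.solve(M,v); return X.round(4),[ (pr(f,X)[0]-[u,vv]).round(1) for f,u,vv in obs]
E
python3 - <<'E'
from h import *
f=cam("side");g=cam("wrist"); st()
print("ring",tri([(f,226.4,256.4),(g,316,271)]))
print("dot",tri([(f,235,251),(g,310,247)]))
E
```

```text
t 11.78 pos [0.6603 0.1571 0.3084] toolx yaw 90.9 z [ 0.006 -0.005 -1.   ] F [ 0.6  0.4 -0.3] gap 0.85 q [ 0.24  0.47  0.59  1.69 -0.01  0.22]
ring (array([0.6875, 0.1552, 0.1988]), [array([-0.1, -0.1]), array([ 0.1, -0.6])])
dot (array([0.6569, 0.1512, 0.2312]), [array([-0.2, -0.1]), array([ 0.1, -1.4])])
```

Call:
play_rows --targets '[-0.004, -0.03, 0, 0, 0, 0, -0.004, -0.034, 0, 0, 0, 0, -0.004, -0.034, 0.02, 0, 0, 0, -0.004, -0.034, 0.04, 0, 0, 0, -0.004, -0.034, 0.055, 0, 0, 0, -0.004, -0.034, 0.067, 0, 0, 0, -0.004, -0.034, 0.068, 0, 0, 0, -0.004, -0.034, 0.068, 0, 0, 0]' --grip 1

```text
clock: 12.45
eef_pos: [0.6261, 0.1521, 0.2396]
eef_rot: [2.199, 2.234, -0.002]
contact_force: [0.8, 0.1, 0.1]
finger_gap: -0.004
```

```bash
python3 - <<'E'
from h import *
st()
g=cam("wrist"); cv2.imwrite("pics/w13.png",g["image"])
E
```

```text
t 12.45 pos [0.6261 0.1521 0.2396] toolx yaw 90.9 z [ 0.004 -0.006 -1.   ] F [0.8 0.1 0.1] gap -0.004 q [ 0.24  0.36  0.28  1.49 -0.01  0.23]
```

View pics/w13.png

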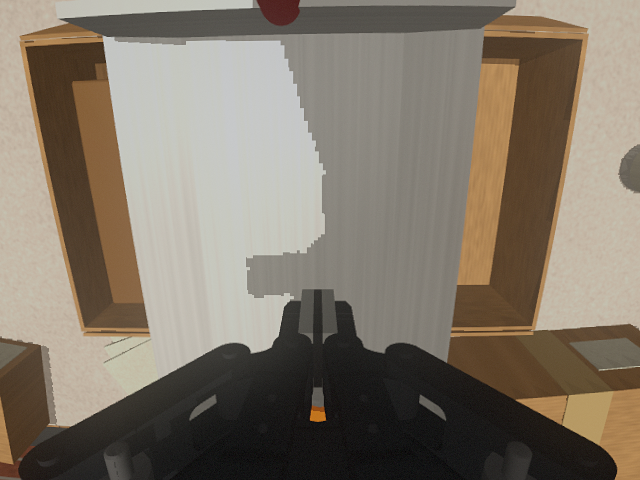

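Call:
play_rows --targets '[0, 0.01, 0, 0, 0, 0, 0, 0.02, 0, 0, 0, 0, 0, 0.026, 0, 0, 0, 0, 0, 0.032, 0, 0, 0, 0, 0, 0.038, 0, 0, 0, 0, 0, 0.044, 0, 0, 0, 0, 0, 0.05, 0, 0, 0, 0, 0, 0.054, 0, 0, 0, 0, 0, 0.054, 0, 0, 0, 0, 0, 0.054, 0, 0, 0, 0]'

```text
clock: 13.33
eef_pos: [0.6807, 0.153, 0.2406]
eef_rot: [2.199, 2.233, -0.001]
contact_force: [-0.1, -0.1, 0.3]
finger_gap: -0.002
```

```bash
python3 - <<'E'
from h import *
st()
f=cam("side"); crop(f,"s14.png",200,220,270,270,11)
E
```

```text
t 13.33 pos [0.6807 0.153  0.2406] toolx yaw 90.9 z [ 0.005 -0.006 -1.   ] F [-0.1 -0.1  0.3] gap -0.002 q [ 0.22  0.47  0.45  1.54 -0.01  0.21]
```

View pics/s14.png

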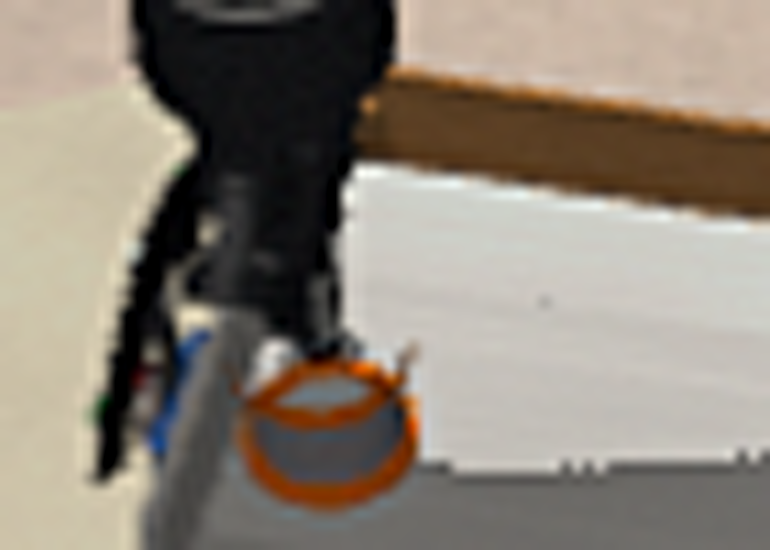

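```bash
python3 - <<'E'
from h import *
f=cam("side");print("spoolA",w(f,230,260,.187))
g=cam("top"); crop(g,"t14.png",360,170,520,290,4.9)
goto(.452,-.310,.19,45)
E
```

```text
spoolA [0.67468859 0.15878827 0.187     ]
now [0.6803 0.153  0.241 ] q [ 0.22  0.47  0.45  1.54 -0.01  0.21] t 13.48 gap 0.0
shift mm [-459.1 -235.9   52.3] turns [array([ 0.4,  0.2, 45.9]), array([  -0.2,    0.5, -134.1])]
```

View pics/t14.png

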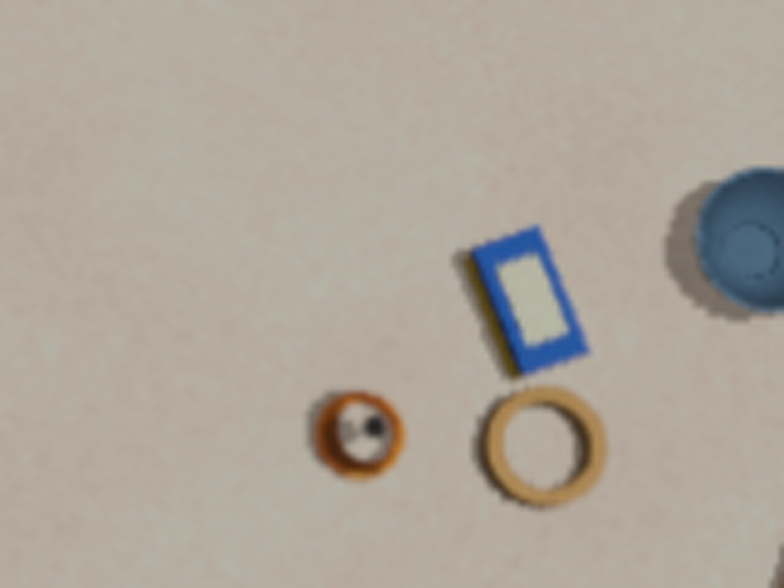

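```bash
python3 - <<'E'
from h import *
g=cam("top"); print(w(g,432.9,258.5,0),w(g,436.5,256.9,.044))
# kit corners top z .036 (from crop, blue)
c=lambda a,b:(360+(a+.5)/4.9-.5,170+(b+.5)/4.9-.5)
P=np.array([w(g,*c(*q),.036)[:2] for q in((470,249),(538,227),(588,353),(521,375))]);print(P.round(4),P.mean(0),np.linalg.norm(np.diff(P,axis=0),axis=1))
e=P[0]+P[1]-P[2]-P[3];print("long yaw",np.degrees(np.arctan2(e[1],e[0])))
E
```

```text
[ 0.45533324 -0.31841406  0.        ] [ 0.45454938 -0.31985219  0.044     ]
[[ 0.5615 -0.3821]
 [ 0.5742 -0.4234]
 [ 0.498  -0.4485]
 [ 0.4855 -0.4081]] [ 0.52977456 -0.41550667] [0.04318093 0.08025349 0.04228036]
long yaw 18.54679137622143
```

Call:
play_rows --targets '[0, 0, -0.04, 0, 0, 0, -0.02, 0, -0.07, 0, 0, 0, -0.06, -0.02, -0.08, 0, 0, 7, -0.1, -0.045, -0.08, 0, 0, 14, -0.135, -0.065, -0.08, 0, 0, 21, -0.17, -0.085, -0.08, 0, 0, 28, -0.205, -0.105, -0.08, 0, 0, 35, -0.24, -0.125, -0.07, 0, 0, 42, -0.275, -0.14, -0.05, 0, 0, 46, -0.31, -0.155, -0.03, 0, 0, 46, -0.345, -0.17, -0.01, 0, 0, 46, -0.38, -0.19, 0.01, 0, 0, 46, -0.415, -0.21, 0.03, 0, 0, 46, -0.445, -0.225, 0.05, 0, 0, 46, -0.468, -0.233, 0.052, 0, 0, 46, -0.468, -0.233, 0.052, 0, 0, 46, -0.468, -0.233, 0.052, 0, 0, 46]' --grip 0

```text
clock: 14.95
eef_pos: [0.4536, -0.3201, 0.1898]
eef_rot: [2.9, 1.192, 0.004]
contact_force: [-0.5, 0.4, 0.4]
finger_gap: 0.999
```

```bash
python3 - <<'E'
from h import *
st()
f=cam("wrist"); cv2.imwrite("pics/w15.png",f["image"])
print(pr(f,np.array([[.455,-.319,0],[.455,-.319,.044]])))
goto(.455,-.319,.010,45)
E
```

```text
t 14.95 pos [ 0.4536 -0.3201  0.1898] toolx yaw 44.7 z [ 0.005 -0.005 -1.   ] F [-0.5  0.4  0.4] gap 0.999 q [-0.61  0.18 -0.07  1.32 -0.    0.18]
[[320.19111183 209.46343675]
 [320.61045858 221.77651384]]
now [ 0.4545 -0.3192  0.1905] q [-0.61  0.18 -0.07  1.32 -0.    0.18] t 15.0 gap 1.0
shift mm [  0.4  -1.1 180.5] turns [array([ 0.4, -0. , -0.2]), array([ -0. ,  -0.7, 179.8])]
```

View pics/w15.png

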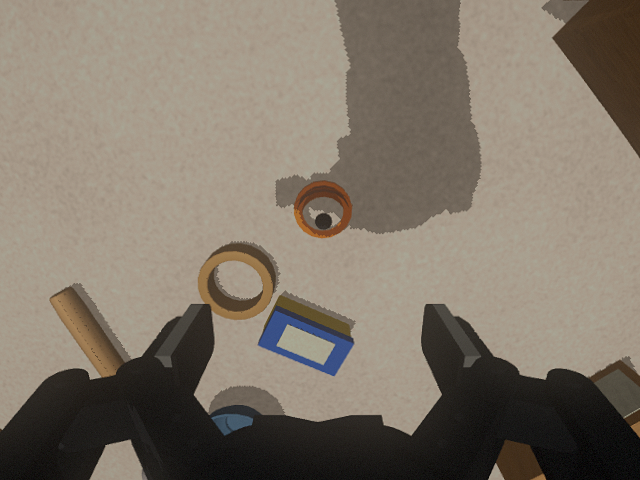

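Call:
play_rows --targets '[0.002, -0.001, 0.04, 0, 0, 0, 0.002, -0.001, 0.08, 0, 0, 0, 0.002, -0.001, 0.12, 0, 0, 0, 0.002, -0.001, 0.15, 0, 0, 0, 0.002, -0.001, 0.17, 0, 0, 0, 0.002, -0.001, 0.179, 0, 0, 0, 0.002, -0.001, 0.179, 0, 0, 0, 0.002, -0.001, 0.179, 0, 0, 0]'

```text
clock: 15.67
eef_pos: [0.4572, -0.3177, 0.0126]
eef_rot: [2.897, 1.196, 0.006]
contact_force: [-0.3, -0.3, 0.8]
finger_gap: 0.997
```

Call:
play_rows --targets '[0, 0, 0, 0, 0, 0, 0, 0, 0, 0, 0, 0, 0, 0, 0, 0, 0, 0, 0, 0, 0, 0, 0, 0, 0, 0, 0, 0, 0, 0, 0, 0, 0, 0, 0, 0]' --grip 1 --squeeze 25

```text
clock: 16.17
eef_pos: [0.4584, -0.3183, 0.0146]
eef_rot: [2.894, 1.196, 0.01]
contact_force: [-0.2, 1.3, 6.1]
finger_gap: 0.627
```

```bash
python3 - <<'E'
from h import *
st(); p=T(.015,-.022,0); goto(p[0],p[1],.275,91.4)
E
```

```text
t 16.17 pos [ 0.4584 -0.3183  0.0146] toolx yaw 44.9 z [ 0.01  -0.007 -1.   ] F [-0.2  1.3  6.1] gap 0.627 q [-0.61  0.27 -0.36  0.94 -0.    0.18]
now [ 0.4584 -0.3183  0.0146] q [-0.61  0.27 -0.36  0.94 -0.    0.18] t 16.17 gap 0.627
shift mm [ 422.8 -189.7 -261.9] turns [array([  0.7,   0.2, -46.5]), array([  0.2,  -0.8, 133.5])]
```

Call:
play_rows --targets '[0, 0, -0.04, 0, 0, 0, 0, 0, -0.08, 0, 0, 0, 0.01, 0, -0.12, 0, 0, 0, 0.04, -0.015, -0.15, 0, 0, -7, 0.08, -0.03, -0.18, 0, 0, -14, 0.115, -0.05, -0.21, 0, 0, -21, 0.15, -0.065, -0.23, 0, 0, -28, 0.185, -0.08, -0.25, 0, 0, -35, 0.22, -0.095, -0.265, 0, 0, -42, 0.255, -0.11, -0.265, 0, 0, -46.5, 0.29, -0.125, -0.265, 0, 0, -46.5, 0.325, -0.14, -0.265, 0, 0, -46.5, 0.36, -0.16, -0.265, 0, 0, -46.5, 0.395, -0.175, -0.265, 0, 0, -46.5, 0.42, -0.185, -0.265, 0, 0, -46.5, 0.4265, -0.186, -0.262, 0, 0, -46.5, 0.4265, -0.186, -0.262, 0, 0, -46.5, 0.4265, -0.186, -0.262, 0, 0, -46.5]'

```text
clock: 17.67
eef_pos: [0.6265, 0.1161, 0.2749]
eef_rot: [2.186, 2.24, 0.001]
contact_force: [0.3, 0.3, -1.1]
finger_gap: 0.625
```

```bash
python3 - <<'E'
from h import *
st(); p=T(.020,-.022,0); goto(p[0],p[1],.203,91.4)
f=cam("wrist"); cv2.imwrite("pics/w16.png",f["image"])
E
```

```text
t 17.67 pos [0.6265 0.1161 0.2749] toolx yaw 91.4 z [ 0.009 -0.008 -1.   ] F [ 0.3  0.3 -1.1] gap 0.625 q [ 0.19  0.35  0.34  1.56 -0.01  0.16]
now [0.6265 0.1161 0.2749] q [ 0.19  0.35  0.34  1.56 -0.01  0.16] t 17.67 gap 0.625
shift mm [ 1.  -0.6 71.9] turns [array([0.5, 0.5, 0. ]), array([  -0.7,    0.8, -180. ])]
```

View pics/w16.png

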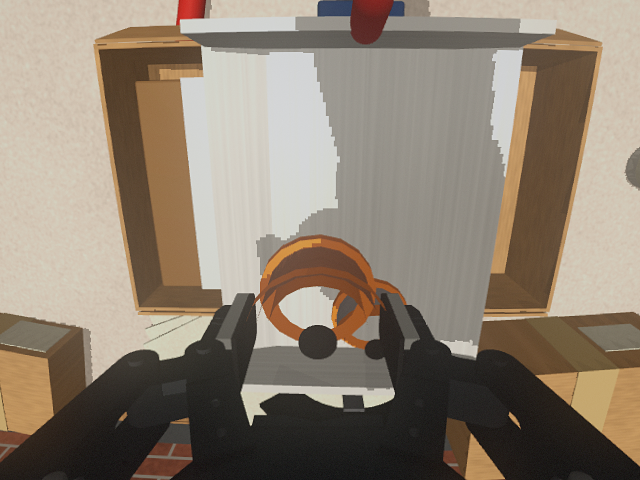

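Call:
play_rows --targets '[0, 0, 0.03, 0, 0, 0, 0, 0, 0.05, 0, 0, 0, 0, 0, 0.062, 0, 0, 0, 0, 0, 0.068, 0, 0, 0, 0, 0, 0.072, 0, 0, 0, 0, 0, 0.072, 0, 0, 0, 0, 0, 0.072, 0, 0, 0]'

```text
clock: 18.3
eef_pos: [0.6273, 0.1141, 0.2045]
eef_rot: [2.187, 2.237, 0.003]
contact_force: [0.2, 0.5, -1.8]
finger_gap: 0.621
```

```bash
python3 - <<'E'
from h import *
st()
f=cam("side"); crop(f,"s17.png",190,210,300,300,7)
E
```

```text
t 18.3 pos [0.6273 0.1141 0.2045] toolx yaw 91.3 z [ 0.011 -0.007 -1.   ] F [ 0.2  0.5 -1.8] gap 0.621 q [ 0.18  0.34  0.17  1.39 -0.01  0.16]
```

View pics/s17.png

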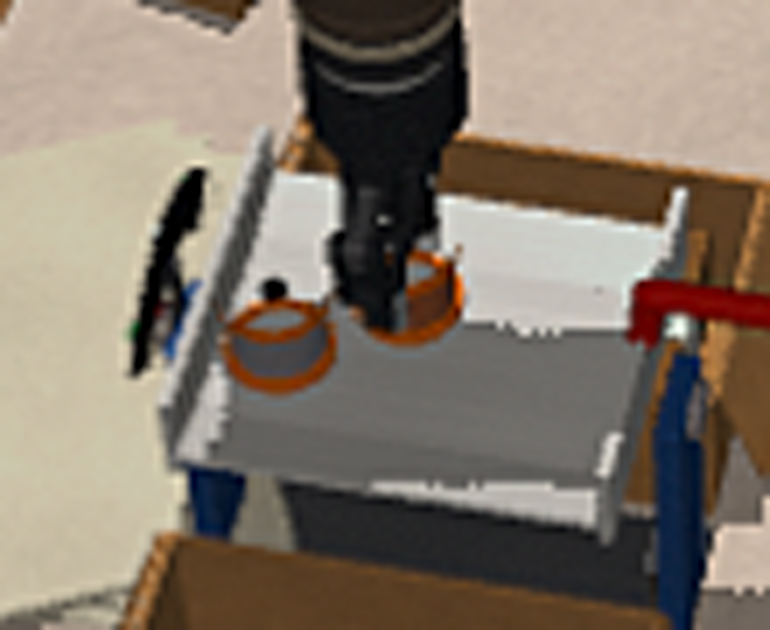

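Call:
play_rows --targets '[0, 0, 0.002, 0, 0, 0, 0, 0, 0.003, 0, 0, 0, 0, 0, 0.003, 0, 0, 0]'

```text
clock: 18.6
eef_pos: [0.6277, 0.1145, 0.202]
eef_rot: [2.186, 2.237, 0.005]
contact_force: [-0.3, -0.6, -1.4]
finger_gap: 0.621
```

Call:
play_rows --targets '[0, 0, 0, 0, 0, 0, 0, 0, 0, 0, 0, 0, 0, 0, 0, 0, 0, 0, 0, 0, 0, 0, 0, 0, 0, 0, -0.01, 0, 0, 0, 0, 0, -0.04, 0, 0, 0, 0, 0, -0.08, 0, 0, 0, 0, 0, -0.11, 0, 0, 0, 0, 0, -0.11, 0, 0, 0]' --grip 0.15

```text
clock: 19.35
eef_pos: [0.6275, 0.1155, 0.3201]
eef_rot: [2.182, 2.233, 0.018]
contact_force: [-0.2, -0.5, 0.3]
finger_gap: 0.853
```

```bash
python3 - <<'E'
from h import *
st()
f=cam("side"); crop(f,"s18.png",190,210,300,300,7)
g=cam("top"); crop(g,"t18.png",400,170,520,270,6)
c=lambda a,b:(400+(a+.5)/6-.5,170+(b+.5)/6-.5)
goto(.530,-.4155,.16,18.5+90)
E
```

```text
t 19.35 pos [0.6275 0.1155 0.3201] toolx yaw 91.3 z [ 0.022 -0.005 -1.   ] F [-0.2 -0.5  0.3] gap 0.853 q [ 0.19  0.36  0.46  1.65 -0.01  0.16]
now [0.6271 0.1154 0.3145] q [ 0.19  0.36  0.45  1.64 -0.01  0.16] t 19.45 gap 0.853
shift mm [-527.5 -111.8  156.4] turns [array([  0.8,   0.5, -17.2]), array([  0.8,  -1.2, 162.8])]
```

View pics/s18.png

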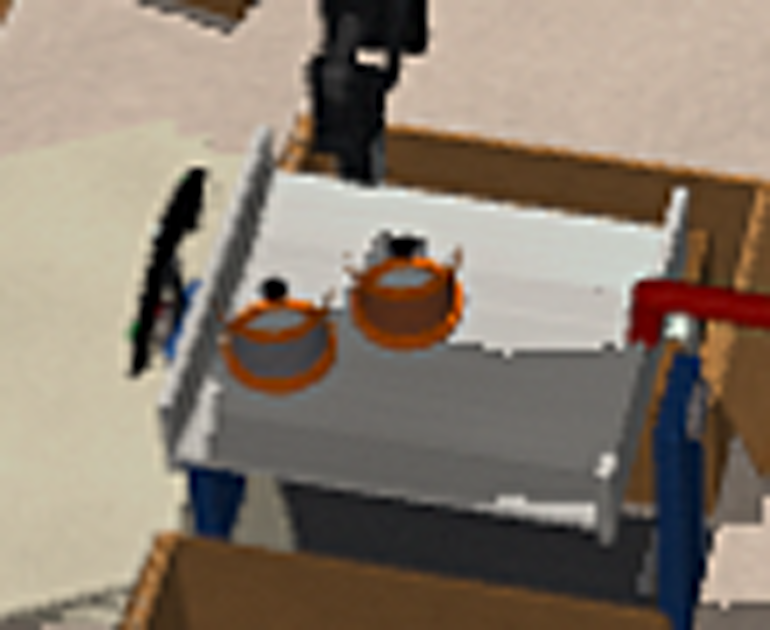

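View pics/t18.png

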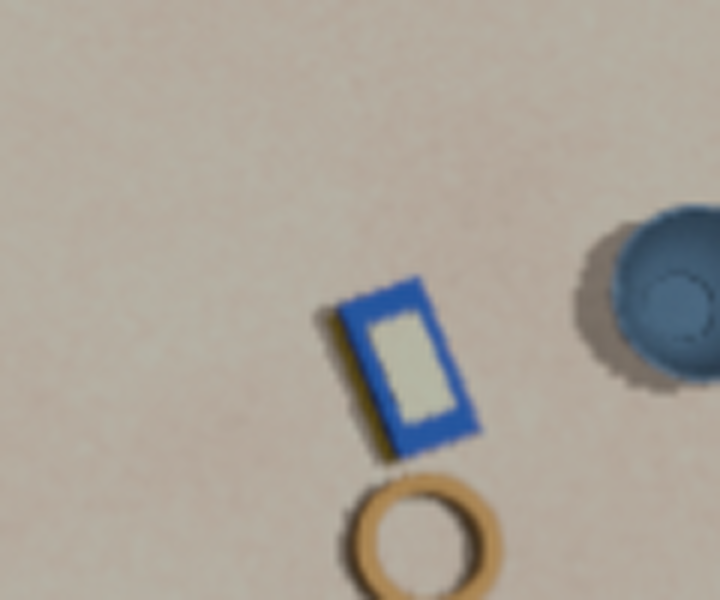

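Call:
play_rows --targets '[-0.04, -0.005, 0, 0, 0, 0, -0.08, -0.015, 0, 0, 0, 0, -0.12, -0.025, 0, 0, 0, -5, -0.16, -0.033, 0.01, 0, 0, -10, -0.2, -0.042, 0.02, 0, 0, -17, -0.24, -0.05, 0.03, 0, 0, -17, -0.28, -0.06, 0.04, 0, 0, -17, -0.32, -0.07, 0.05, 0, 0, -17, -0.36, -0.077, 0.07, 0, 0, -17, -0.4, -0.085, 0.09, 0, 0, -17, -0.44, -0.093, 0.11, 0, 0, -17, -0.475, -0.1, 0.13, 0, 0, -17, -0.51, -0.108, 0.15, 0, 0, -17, -0.5275, -0.112, 0.156, 0.8, 0.5, -17, -0.5275, -0.112, 0.156, 0.8, 0.5, -17, -0.5275, -0.112, 0.156, 0.8, 0.5, -17]' --grip 0.15

```text
clock: 20.78
eef_pos: [0.5281, -0.4162, 0.1573]
eef_rot: [-1.841, -2.541, -0.001]
contact_force: [0.0, -0.4, -0.1]
finger_gap: 0.852
```

```bash
python3 - <<'E'
from h import *
st()
goto(.530,-.4155,.008,108.5)
f=cam("wrist"); cv2.imwrite("pics/w19.png",f["image"])
print(pr(f,np.array([[.53,-.4155,.036],[.5615,-.3821,.036],[.5742,-.4234,.036],[.498,-.4485,.036],[.4855,-.4081,.036]])).round(0).tolist())
E
```

```text
t 20.78 pos [ 0.5281 -0.4162  0.1573] toolx yaw 108.2 z [-0.003  0.003 -1.   ] F [ 0.  -0.4 -0.1] gap 0.852 q [-0.67  0.42  0.19  1.34  0.   -0.98]
now [ 0.5281 -0.4162  0.1573] q [-0.67  0.42  0.19  1.34  0.   -0.98] t 20.78 gap 0.852
shift mm [ -0.5   2.4 149.3] turns [array([-0.1, -0.2, -0.3]), array([ -0.4,   0.2, 179.7])]
[[318.0, 235.0], [345.0, 284.0], [291.0, 283.0], [288.0, 181.0], [346.0, 182.0]]
```

View pics/w19.png

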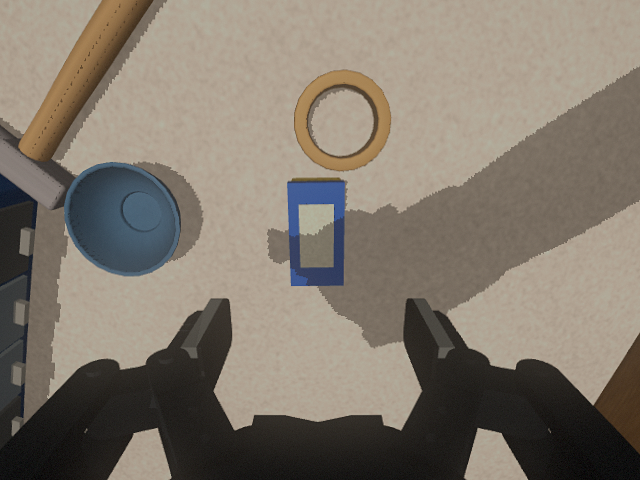

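Call:
play_rows --targets '[0, 0.002, 0.04, 0, 0, 0, 0, 0.002, 0.08, 0, 0, 0, 0, 0.002, 0.11, 0, 0, 0, 0, 0.002, 0.135, 0, 0, 0, 0, 0.002, 0.147, 0, 0, 0, 0, 0.002, 0.147, 0, 0, 0, 0, 0.002, 0.147, 0, 0, 0]'

```text
clock: 21.42
eef_pos: [0.5314, -0.4137, 0.013]
eef_rot: [-1.838, -2.546, -0.001]
contact_force: [0.6, -1.4, 0.3]
finger_gap: 0.849
```

Call:
play_rows --targets '[0, 0, 0, 0, 0, 0, 0, 0, 0, 0, 0, 0, 0, 0, 0, 0, 0, 0, 0, 0, 0, 0, 0, 0, 0, 0, 0, 0, 0, 0, 0, 0, 0, 0, 0, 0, 0, 0, 0, 0, 0, 0]' --grip 1 --squeeze 30

```text
clock: 22.0
eef_pos: [0.5328, -0.4145, 0.0155]
eef_rot: [1.838, 2.545, 0.002]
contact_force: [0.2, 2.9, 7.1]
finger_gap: 0.462
```

```bash
python3 - <<'E'
from h import *
st(); p=T(-.057,0,0); print(p); goto(p[0],p[1],.29,91.4)
f=cam("wrist"); cv2.imwrite("pics/w20.png",f["image"])
E
```

```text
t 22.0 pos [ 0.5328 -0.4145  0.0155] toolx yaw 108.3 z [ 0.003 -0.    -1.   ] F [0.2 2.9 7.1] gap 0.462 q [-0.66  0.48 -0.05  1.04  0.   -0.98]
[np.float64(0.549016828136905), np.float64(0.13661503631059194), np.float64(0.175)]
now [ 0.5328 -0.4145  0.0155] q [-0.66  0.48 -0.05  1.04  0.   -0.98] t 22.0 gap 0.462
shift mm [ 517.6  189.5 -274.7] turns [array([ 0.2,  0.1, 16.9]), array([-1.000e-01,  2.000e-01, -1.631e+02])]
```

View pics/w20.png

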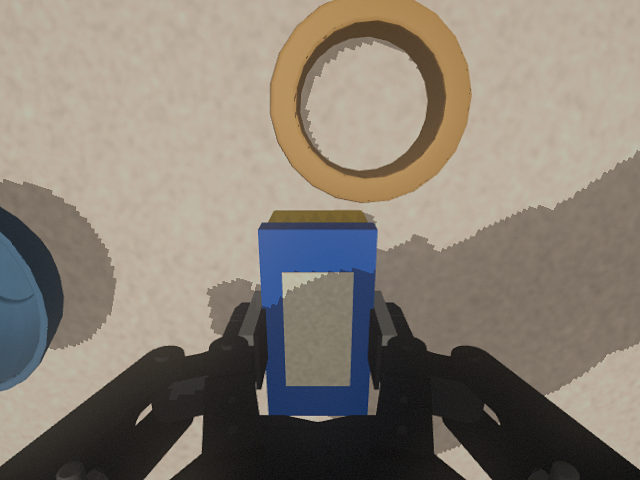

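Call:
play_rows --targets '[0, 0, -0.03, 0, 0, 0, 0, 0, -0.07, 0, 0, 0, 0, 0, -0.11, 0, 0, 0, 0.025, 0.01, -0.145, 0, 0, 0, 0.055, 0.02, -0.175, 0, 0, 0, 0.09, 0.034, -0.2, 0, 0, 5, 0.125, 0.047, -0.22, 0, 0, 10, 0.16, 0.06, -0.24, 0, 0, 17, 0.195, 0.074, -0.26, 0, 0, 17, 0.23, 0.087, -0.275, 0, 0, 17, 0.265, 0.1, -0.275, 0, 0, 17, 0.3, 0.113, -0.275, 0, 0, 17, 0.335, 0.127, -0.275, 0, 0, 17, 0.37, 0.14, -0.275, 0, 0, 17, 0.405, 0.153, -0.275, 0, 0, 17, 0.44, 0.166, -0.275, 0, 0, 17, 0.475, 0.18, -0.275, 0, 0, 17, 0.5, 0.19, -0.275, 0, 0, 17, 0.5157, 0.195, -0.275, 0, 0, 17, 0.5157, 0.195, -0.275, 0, 0, 17]'

```text
clock: 23.72
eef_pos: [0.5546, 0.1396, 0.2905]
eef_rot: [2.19, 2.25, 0.004]
contact_force: [0.2, -1.3, -1.1]
finger_gap: 0.464
```

```bash
python3 - <<'E'
from h import *
manip.grab_frame("top")
st(); p=T(-.051,0,0); goto(p[0],p[1],.205,91.4)
f=cam("wrist"); cv2.imwrite("pics/w21.png",f["image"])
E
```

```text
t 23.77 pos [0.5546 0.138  0.2906] toolx yaw 91.5 z [ 0.003 -0.    -1.   ] F [ 0.3 -0.3 -0.8] gap 0.462 q [ 0.24  0.22  0.21  1.55 -0.    0.22]
now [0.5546 0.138  0.2906] q [ 0.24  0.22  0.21  1.55 -0.    0.22] t 23.77 gap 0.462
shift mm [-1.2  0.1 85.6] turns [array([0.2, 0. , 0.1]), array([  -0. ,    0.3, -179.9])]
```

View pics/w21.png

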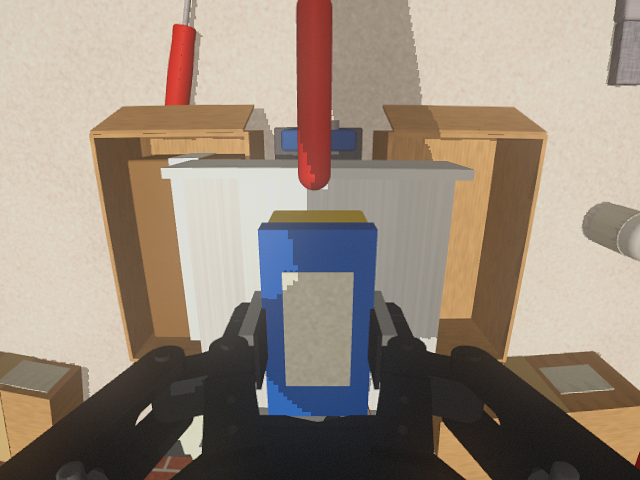

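Call:
play_rows --targets '[-0.001, 0.001, 0.03, 0, 0, 0, -0.001, 0.001, 0.055, 0, 0, 0, -0.001, 0.001, 0.07, 0, 0, 0, -0.001, 0.001, 0.078, 0, 0, 0, -0.001, 0.001, 0.084, 0, 0, 0, -0.001, 0.001, 0.086, 0, 0, 0, -0.001, 0.001, 0.086, 0, 0, 0]'

```text
clock: 24.4
eef_pos: [0.5563, 0.1353, 0.2052]
eef_rot: [2.193, 2.245, 0.004]
contact_force: [-0.8, 0.4, -0.5]
finger_gap: 0.462
```

```bash
python3 - <<'E'
from h import *
st()
f=cam("side"); crop(f,"s22.png",190,210,300,300,7)
E
```

```text
t 24.4 pos [0.5563 0.1353 0.2052] toolx yaw 91.4 z [ 0.004 -0.001 -1.   ] F [-0.8  0.4 -0.5] gap 0.462 q [ 0.24  0.21  0.01  1.36 -0.    0.22]
```

View pics/s22.png

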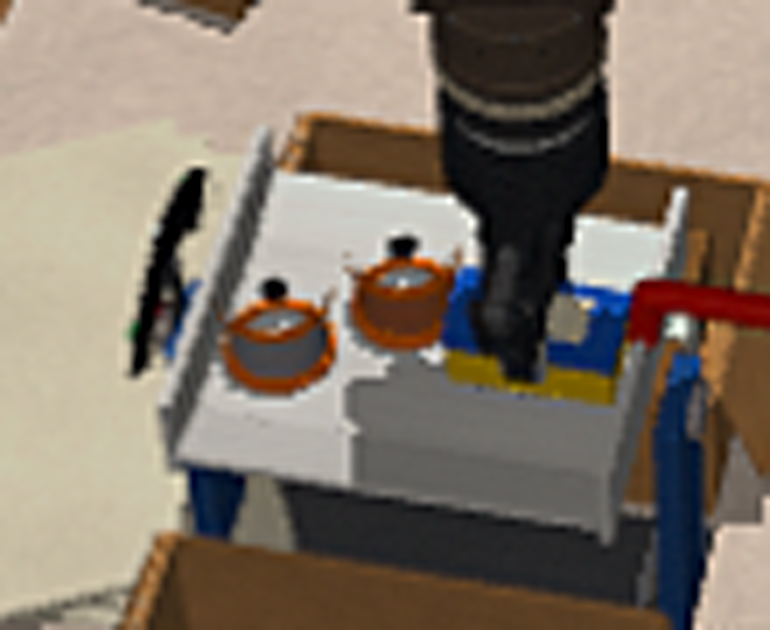

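Call:
play_rows --targets '[0, 0, 0.002, 0, 0, 0, 0, 0, 0.003, 0, 0, 0, 0, 0, 0.003, 0, 0, 0]'

```text
clock: 24.7
eef_pos: [0.5567, 0.1355, 0.2031]
eef_rot: [2.192, 2.245, 0.006]
contact_force: [-0.8, -0.2, -0.5]
finger_gap: 0.462
```

Call:
play_rows --targets '[0, 0, 0, 0, 0, 0, 0, 0, 0, 0, 0, 0, 0, 0, 0, 0, 0, 0, 0, 0, 0, 0, 0, 0, 0, 0, -0.01, 0, 0, 0, 0, 0, -0.04, 0, 0, 0, 0, 0, -0.08, 0, 0, 0, 0, 0, -0.12, 0, 0, 0, 0, 0, -0.12, 0, 0, 0, 0, 0, -0.12, 0, 0, 0]' --grip 0.3

```text
clock: 25.53
eef_pos: [0.5572, 0.1358, 0.3268]
eef_rot: [2.189, 2.243, 0.014]
contact_force: [-0.2, 0.5, -0.7]
finger_gap: 0.7
```

```bash
python3 - <<'E'
from h import *
st()
f=cam("side"); crop(f,"s23.png",190,210,300,300,7); cv2.imwrite("pics/s23f.png",f["image"])
g=cam("wrist"); cv2.imwrite("pics/w23.png",g["image"])
p=T(-.150,0,0); goto(p[0],p[1],.34,91.4)
E
```

```text
t 25.53 pos [0.5572 0.1358 0.3268] toolx yaw 91.4 z [ 0.012  0.001 -1.   ] F [-0.2  0.5 -0.7] gap 0.7 q [ 0.24  0.23  0.3   1.63 -0.    0.22]
now [0.5561 0.1356 0.323 ] q [ 0.24  0.24  0.3   1.63 -0.    0.22] t 25.63 gap 0.703
shift mm [  1.2 -99.9 -17.5] turns [array([ 0.3,  0. , -0. ]), array([  0. ,  -0.5, 180. ])]
```

View pics/s23.png

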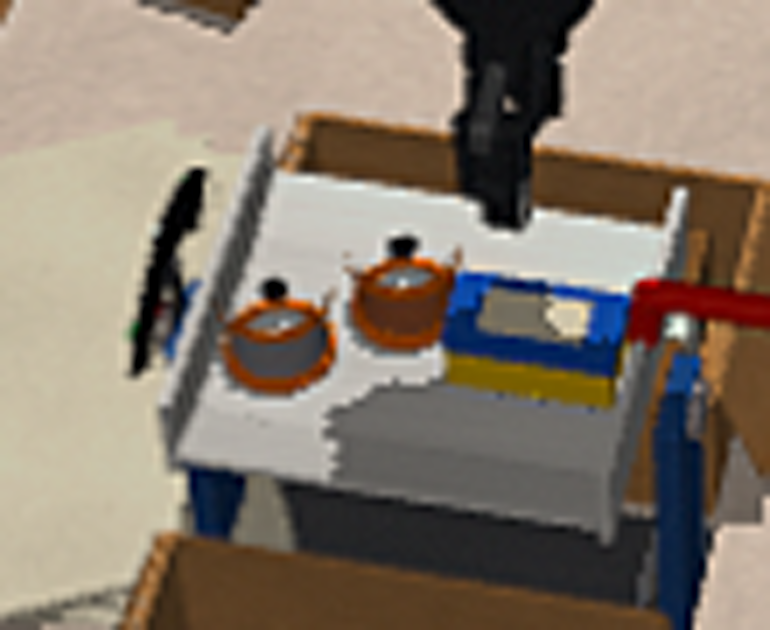

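View pics/w23.png

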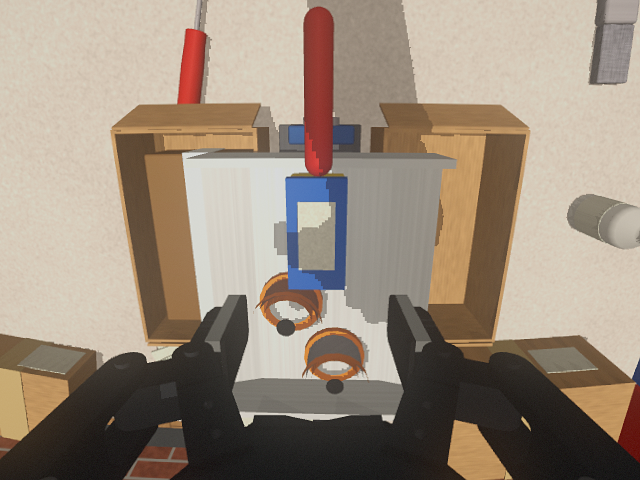

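View pics/s23f.png

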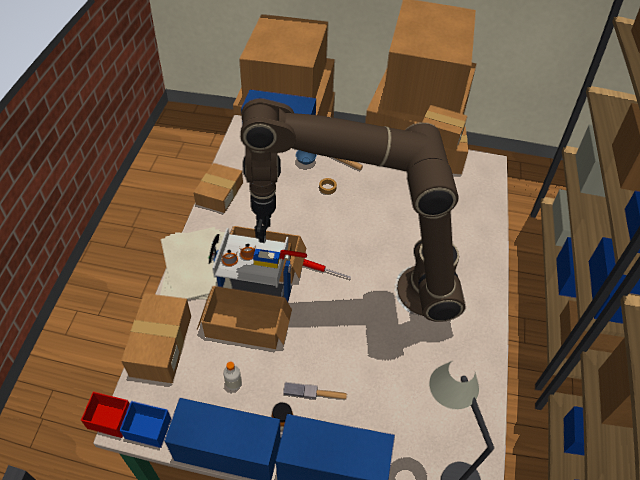

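Call:
play_rows --targets '[0, -0.03, -0.017, 0, 0, 0, 0.001, -0.07, -0.017, 0, 0, 0, 0.001, -0.1, -0.017, 0, 0, 0, 0.001, -0.1, -0.01, 0, 0, 0, 0.001, -0.1, -0.01, 0, 0, 0, 0.001, -0.1, 0.02, 0, 0, 0, 0.001, -0.1, 0.05, 0, 0, 0, 0.001, -0.1, 0.075, 0, 0, 0, 0.001, -0.1, 0.085, 0, 0, 0, 0.001, -0.1, 0.086, 0, 0, 0, 0.001, -0.1, 0.086, 0, 0, 0, 0.001, -0.1, 0.086, 0, 0, 0]' --grip 0

```text
clock: 26.63
eef_pos: [0.4574, 0.1343, 0.2376]
eef_rot: [2.191, 2.244, 0.007]
contact_force: [0.3, 0.6, 0.8]
finger_gap: 1.0
```

```bash
python3 - <<'E'
from h import *
p=T(-.150,0,0); goto(p[0],p[1],.236,91.4); st()
g=cam("wrist"); cv2.imwrite("pics/w24.png",g["image"])
E
```

```text
now [0.4574 0.1343 0.2376] q [ 0.29  0.03 -0.13  1.4  -0.    0.26] t 26.63 gap 1.0
shift mm [ 0.1 -1.3  1.6] turns [array([ 0.4,  0. , -0. ]), array([  0. ,  -0.6, 180. ])]
t 26.63 pos [0.4574 0.1343 0.2376] toolx yaw 91.4 z [ 0.007 -0.    -1.   ] F [0.3 0.6 0.8] gap 1.0 q [ 0.29  0.03 -0.13  1.4  -0.    0.26]
```

View pics/w24.png

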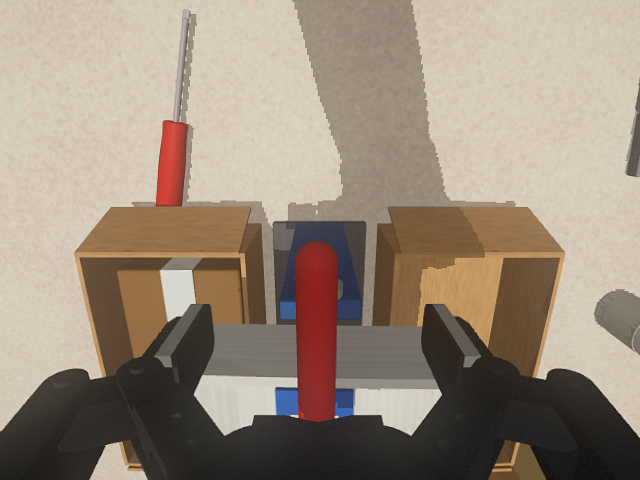

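Call:
play_rows --targets '[0, -0.001, 0.001, 0, 0, 0, 0, -0.001, 0.001, 0, 0, 0, 0, -0.001, 0.001, 0, 0, 0, 0, -0.001, 0.001, 0, 0, 0, 0, -0.001, 0.001, 0, 0, 0, 0, -0.001, 0.001, 0, 0, 0, 0, -0.001, 0.001, 0, 0, 0, 0, -0.001, 0.001, 0, 0, 0, 0, -0.001, 0.001, 0, 0, 0]' --grip 1 --squeeze 50

```text
clock: 27.43
eef_pos: [0.4566, 0.134, 0.2372]
eef_rot: [2.191, 2.243, 0.008]
contact_force: [-0.9, -2.4, 3.1]
finger_gap: 0.167
```

```bash
python3 - <<'E'
from h import *
st()
f=cam("side"); crop(f,"s25.png",190,210,300,300,7)
g=cam("top"); crop(g,"t25.png",190,130,360,270,4.5)
E
```

```text
t 27.43 pos [0.4566 0.134  0.2372] toolx yaw 91.4 z [ 0.008 -0.    -1.   ] F [-0.9 -2.4  3.1] gap 0.167 q [ 0.29  0.03 -0.13  1.4  -0.    0.26]
```

View pics/s25.png

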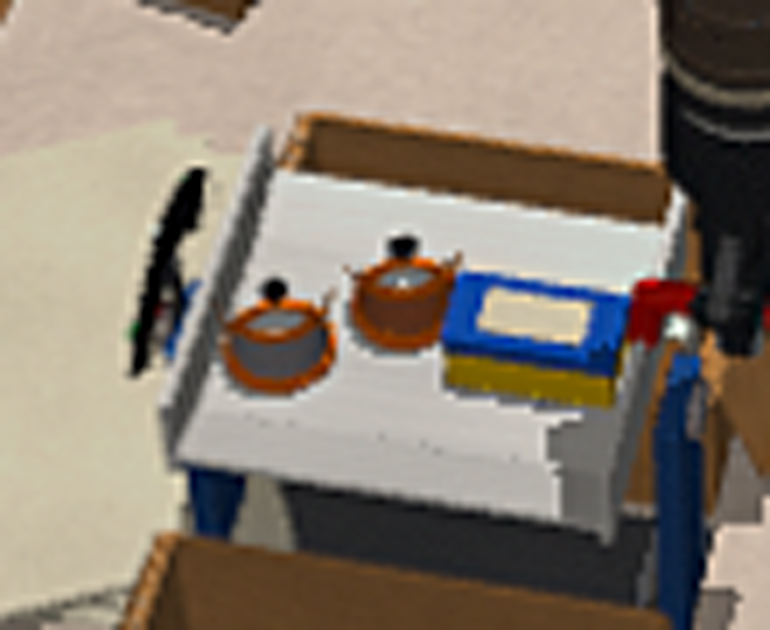

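View pics/t25.png

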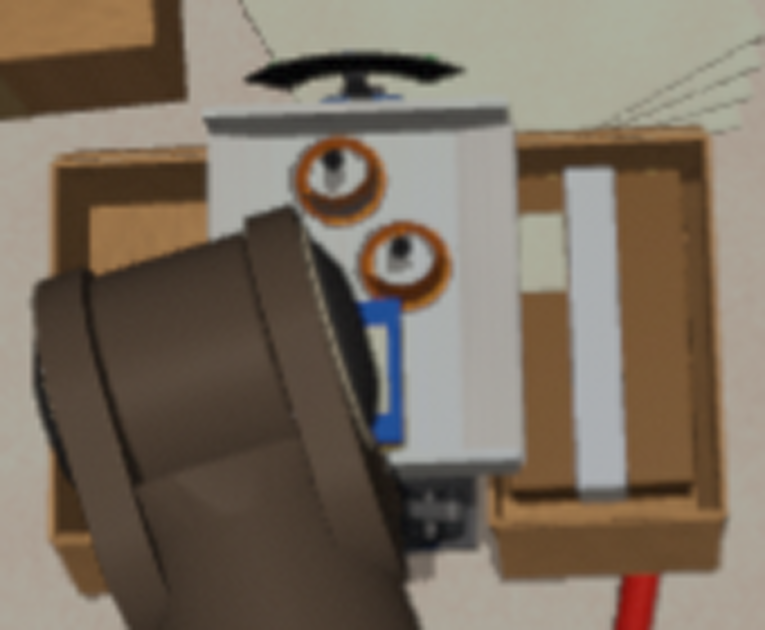

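Call:
play_rows --targets '[0.0035, 0, 0.0001, 0, 0, 0, 0.007, 0, 0.0003, 0, 0, 0, 0.0105, 0, 0.0007, 0, 0, 0, 0.0139, 0, 0.0012, 0, 0, 0, 0.0173, 0, 0.0019, 0, 0, 0, 0.0207, 0, 0.0027, 0, 0, 0, 0.024, 0, 0.0037, 0, 0, 0, 0.0274, 0, 0.0048, 0, 0, 0, 0.0306, 0, 0.006, 0, 0, 0, 0.0338, 0, 0.0075, 0, 0, 0, 0.037, 0, 0.0091, 0, 0, 0, 0.04, 0, 0.0107, 0, 0, 0, 0.043, 0, 0.0125, 0, 0, 0, 0.0459, 0, 0.0145, 0, 0, 0, 0.0487, 0, 0.0166, 0, 0, 0, 0.0514, 0, 0.0187, 0, 0, 0, 0.0535, 0, 0.0205, 0, 0, 0, 0.0545, 0, 0.0215, 0, 0, 0]'

```text
clock: 29.03
eef_pos: [0.4555, 0.1864, 0.216]
eef_rot: [2.189, 2.239, 0.004]
contact_force: [-1.1, -11.4, 8.4]
finger_gap: 0.168
```

```bash
python3 - <<'E'
from h import *
st(); s=manip.sense(); R=Ro.from_rotvec(s["eef_rot"]); g=s["eef_pos"]-R.apply([0,0,.019])
dy=g[1]-.134;dz=g[2]-.175; print("pan est",np.degrees(np.arctan2(dy,dz)),np.degrees(np.arcsin(dy/.08)),np.degrees(np.arccos(min(1,dz/.08))),dy,dz)
f=cam("side"); crop(f,"s26.png",190,200,310,330,4.5)
EOF=0
E
```

```text
t 29.03 pos [0.4555 0.1864 0.216 ] toolx yaw 91.3 z [ 0.009 -0.006 -1.   ] F [ -1.1 -11.4   8.4] gap 0.168 q [ 0.39  0.06 -0.15  1.36 -0.01  0.37]
pan est 41.2079258241213 41.02093398029197 41.45153922952343 0.052506778486449135 0.05996127174942312
```

View pics/s26.png

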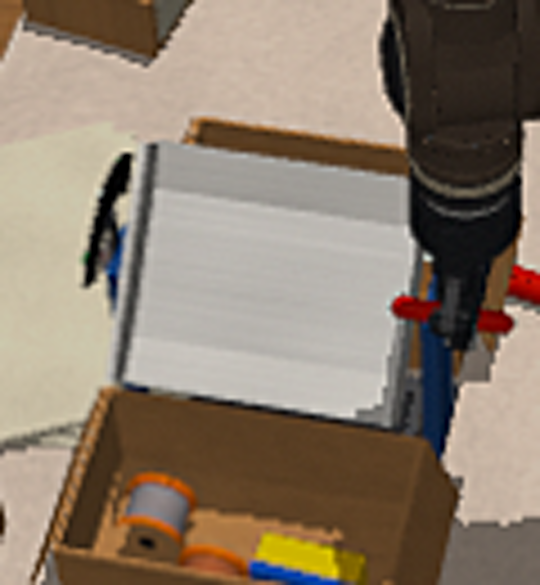

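Call:
play_rows --targets '[0, 0, 0, 0, 0, 0, 0, 0, 0, 0, 0, 0, 0, 0, 0, 0, 0, 0, 0, 0, 0, 0, 0, 0, 0, 0, 0, 0, 0, 0, 0, 0, 0, 0, 0, 0, 0, 0, 0, 0, 0, 0, 0, 0, 0, 0, 0, 0, 0, 0, 0, 0, 0, 0, 0, 0, 0, 0, 0, 0, 0, 0, 0, 0, 0, 0, 0, 0, 0, 0, 0, 0, 0, 0, 0, 0, 0, 0, 0, 0, 0, 0, 0, 0, 0, 0, 0, 0, 0, 0, 0, 0, 0, 0, 0, 0, 0, 0, 0, 0, 0, 0, 0, 0, 0, 0, 0, 0, 0, 0, 0, 0, 0, 0, 0, 0, 0, 0, 0, 0]'

```text
clock: 30.75
eef_pos: [0.4555, 0.1864, 0.2159]
eef_rot: [2.189, 2.239, 0.003]
contact_force: [-0.3, -4.0, 4.4]
finger_gap: 0.169
```

```bash
python3 - <<'E'
from h import *
st(); s=manip.sense(); R=Ro.from_rotvec(s["eef_rot"]); g=s["eef_pos"]-R.apply([0,0,.019])
dy=g[1]-.134;dz=g[2]-.175; print("pan est",np.degrees(np.arctan2(dy,dz)),np.degrees(np.arcsin(dy/.08)),dy,dz)
f=cam("side"); crop(f,"s27.png",190,200,310,330,4.5); crop(f,"s27d.png",195,225,230,270,12)
g=cam("top"); crop(g,"t27.png",190,130,360,270,4.5)
E
```

```text
t 30.75 pos [0.4555 0.1864 0.2159] toolx yaw 91.3 z [ 0.009 -0.006 -1.   ] F [-0.3 -4.   4.4] gap 0.169 q [ 0.39  0.06 -0.15  1.36 -0.01  0.37]
pan est 41.2520677973856 41.05714603928962 0.05254491517804352 0.05991163063908486
```

View pics/t27.png

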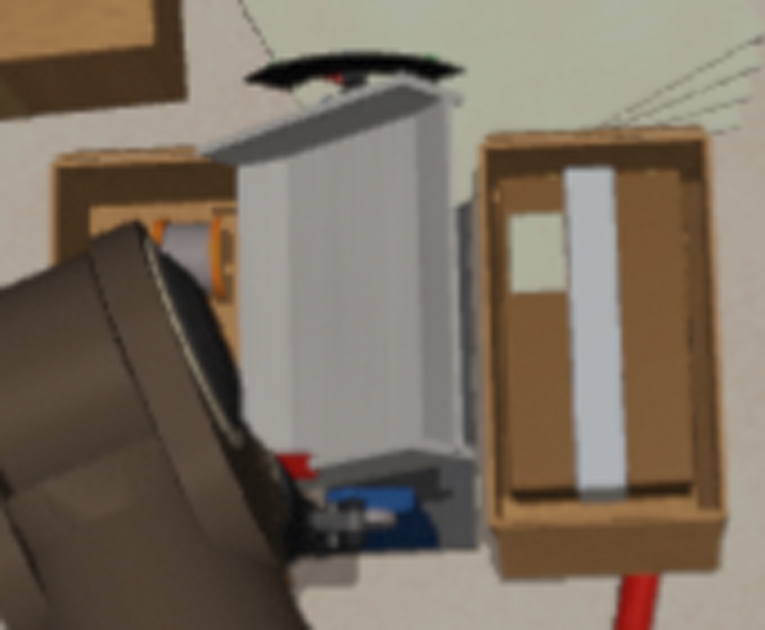

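View pics/s27d.png

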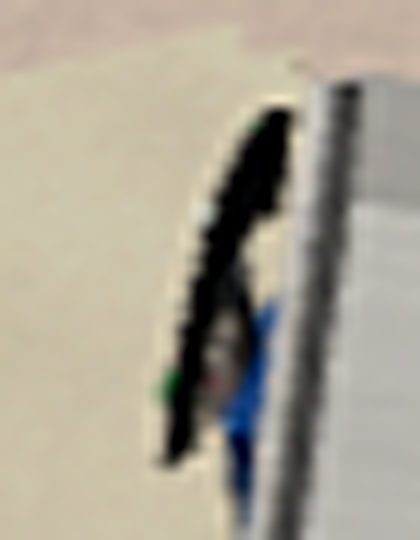

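Call:
play_rows --targets '[0, 0, 0, 0, 0, 0, 0, 0, 0, 0, 0, 0, 0, 0, 0, 0, 0, 0, 0, 0, 0, 0, 0, 0, 0, 0, 0, 0, 0, 0, 0, 0, 0, 0, 0, 0, 0, 0, 0, 0, 0, 0, 0, 0, 0, 0, 0, 0, 0, 0, 0, 0, 0, 0, 0, 0, 0, 0, 0, 0, 0, 0, 0, 0, 0, 0, 0, 0, 0, 0, 0, 0]'

```text
clock: 31.85
eef_pos: [0.4555, 0.1864, 0.2159]
eef_rot: [2.189, 2.239, 0.003]
contact_force: [-0.3, -4.8, 5.3]
finger_gap: 0.167
```

```bash
python3 - <<'E'
from h import *
st()
E
```

```text
t 31.85 pos [0.4555 0.1864 0.2159] toolx yaw 91.3 z [ 0.009 -0.006 -1.   ] F [-0.3 -4.8  5.3] gap 0.167 q [ 0.39  0.06 -0.15  1.36 -0.01  0.37]
```

Call:
play_rows --targets '[-0.0022, 0, -0.0018, 0, 0, 0, -0.0044, 0, -0.0035, 0, 0, 0, -0.0089, 0, -0.0067, 0, 0, 0, -0.0137, 0, -0.0096, 0, 0, 0, -0.0187, 0, -0.0121, 0, 0, 0, -0.0238, 0, -0.0143, 0, 0, 0, -0.0291, 0, -0.0161, 0, 0, 0, -0.0345, 0, -0.0176, 0, 0, 0, -0.04, 0, -0.0186, 0, 0, 0, -0.0455, 0, -0.0193, 0, 0, 0, -0.0511, 0, -0.0205, 0, 0, 0, -0.054, 0, -0.0205, 0, 0, 0, -0.056, 0, -0.0205, 0, 0, 0, -0.056, 0, -0.0205, 0, 0, 0]'

```text
clock: 33.02
eef_pos: [0.4568, 0.1349, 0.2386]
eef_rot: [2.192, 2.247, 0.018]
contact_force: [-3.1, 13.4, 9.5]
finger_gap: 0.167
```

```bash
python3 - <<'E'
from h import *
st()
E
```

```text
t 33.02 pos [0.4568 0.1349 0.2386] toolx yaw 91.4 z [ 0.01   0.006 -1.   ] F [-3.1 13.4  9.5] gap 0.167 q [ 0.29  0.02 -0.13  1.4   0.    0.26]
```

Call:
play_rows --targets '[-0.004, 0, 0.001, 0, 0, 0, -0.0045, 0, 0.001, 0, 0, 0, -0.0045, 0, 0.001, 0, 0, 0]'

```text
clock: 33.27
eef_pos: [0.4568, 0.1345, 0.2386]
eef_rot: [-2.188, -2.248, -0.031]
contact_force: [-2.5, 12.1, 4.6]
finger_gap: 0.168
```

Call:
play_rows --targets '[0, 0, 0, 0, 0, 0, 0, 0, 0, 0, 0, 0, 0, 0, 0, 0, 0, 0]'

```text
clock: 33.52
eef_pos: [0.4567, 0.1352, 0.2386]
eef_rot: [-2.187, -2.247, -0.033]
contact_force: [-0.7, 2.8, 0.8]
finger_gap: 0.17
```

Call:
play_rows --targets '[0, 0, 0, 0, 0, 0, 0, 0, 0, 0, 0, 0, 0, 0, 0, 0, 0, 0, 0, 0, 0, 0, 0, 0, 0, 0, 0, 0, 0, 0, 0, 0, 0, 0, 0, 0, 0, 0, -0.03, 0, 0, 0, 0, 0, -0.07, 0, 0, 0, 0, 0, -0.11, 0, 0, 0, 0, 0, -0.15, 0, 0, 0, 0, -0.03, -0.17, 0, 0, 0, 0, -0.06, -0.17, 0, 0, 0, 0, -0.06, -0.17, 0, 0, 0]' --grip 0

```text
clock: 34.6
eef_pos: [0.392, 0.13, 0.4111]
eef_rot: [-2.187, -2.249, -0.039]
contact_force: [0.5, 0.0, 0.4]
finger_gap: 1.003
```

```bash
python3 - <<'E'
from h import *
st()
f=cam("side"); crop(f,"s30.png",180,200,320,360,3.7)
g=cam("wrist"); cv2.imwrite("pics/w30.png",g["image"])
q=lambda L:pr(g,np.array(L)).round(1).tolist()
for d in(-3,0,3):print(d,q([T(-.106,.087,.055,np.radians(d)),T(-.106,-.087,.055,np.radians(d)),T(-.15,0,.08,np.radians(d))]))
E
```

```text
t 34.6 pos [0.392  0.13   0.4111] toolx yaw 91.6 z [ 0.014  0.021 -1.   ] F [0.5 0.  0.4] gap 1.003 q [ 0.31 -0.03  0.2   1.78  0.02  0.28]
-3 [[400.8, 316.0], [228.0, 312.5], [312.7, 285.5]]
0 [[402.7, 313.6], [229.7, 314.8], [317.3, 285.5]]
3 [[404.3, 311.3], [231.8, 317.2], [322.0, 285.5]]
```

View pics/w30.png

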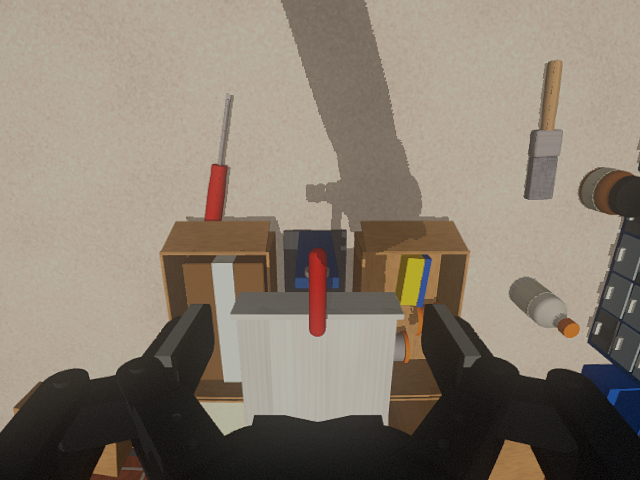

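View pics/s30.png

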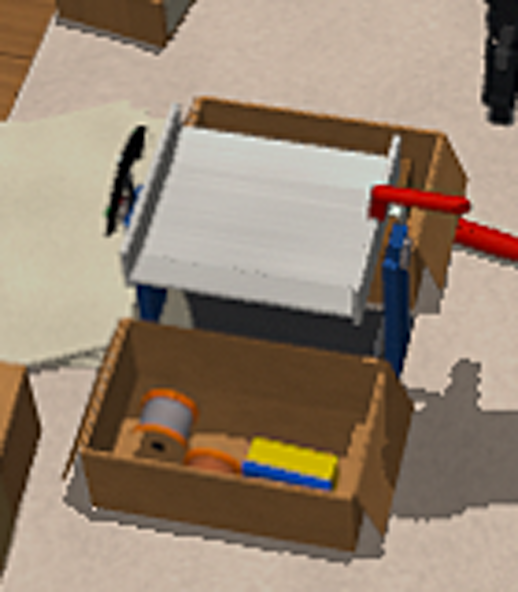

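Call:
play_rows --targets '[0.03, -0.03, 0, 0, 0, 0, 0.06, -0.06, 0, 0, 0, 0, 0.09, -0.09, 0, 0, 0, 0, 0.12, -0.11, 0, 0, 0, 0, 0.16, -0.12, 0, 0, 0, 0, 0.2, -0.12, 0, 0, 0, 0, 0.24, -0.12, 0, 0, 0, 0, 0.24, -0.12, 0, 0, 0, 0, 0.24, -0.12, 0, 0, 0, 0]'

```text
clock: 35.45
eef_pos: [0.2681, 0.3691, 0.4095]
eef_rot: [-2.184, -2.252, -0.029]
contact_force: [-0.2, -1.1, 0.5]
finger_gap: 1.0
```

```bash
python3 - <<'E'
from h import *
st()
f=cam("top"); cv2.imwrite("pics/t31f.png",f["image"]); crop(f,"t31.png",190,130,360,270,4.5); crop(f,"t31d.png",240,135,300,165,12)
p=STN
for d in(-3,0,3):print(d,((pr(f,np.array([T(-.15,0,.08,np.radians(d)),T(.106,.09,.055,np.radians(d)),T(.106,-.09,.055,np.radians(d))]))-[190,130])*4.5).round(1).tolist())
E
```

```text
t 35.45 pos [0.2681 0.3691 0.4095] toolx yaw 91.8 z [ 0.01   0.016 -1.   ] F [-0.2 -1.1  0.5] gap 1.0 q [0.94 0.05 0.27 1.78 0.   0.91]
-3 [[361.3, 532.3], [198.7, 102.1], [512.3, 93.8]]
0 [[353.7, 532.6], [195.1, 105.0], [507.0, 91.2]]
3 [[346.0, 532.9], [192.0, 108.0], [501.3, 88.7]]
```

View pics/t31.png

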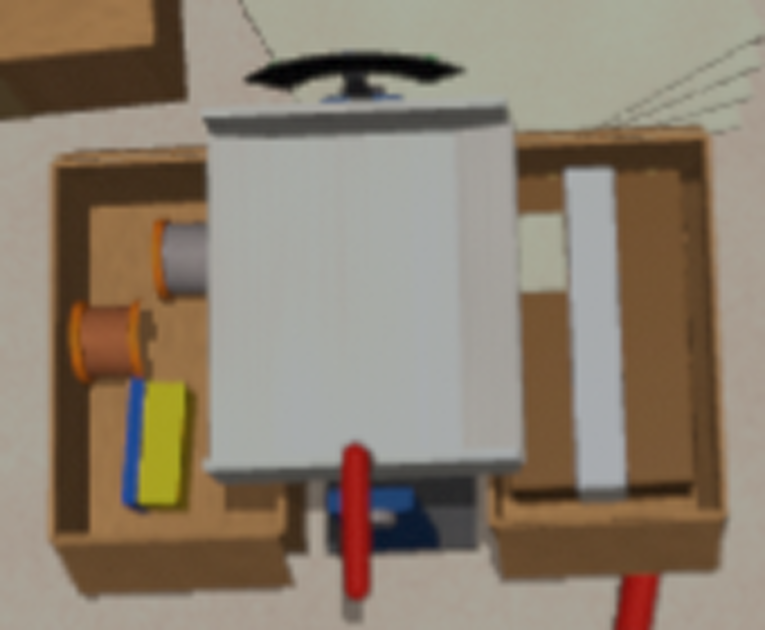

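View pics/t31f.png

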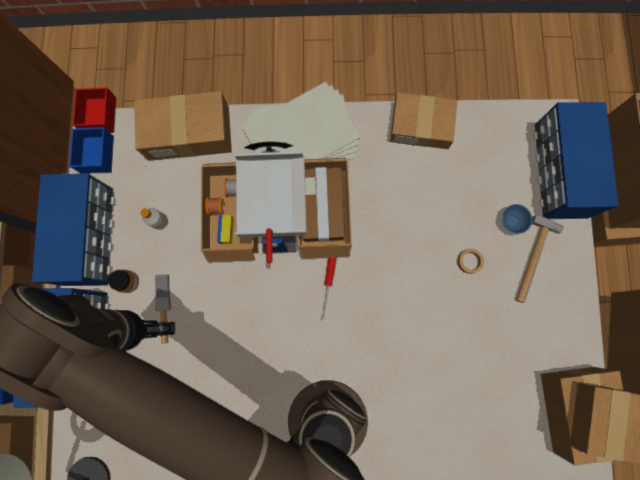

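View pics/t31d.png

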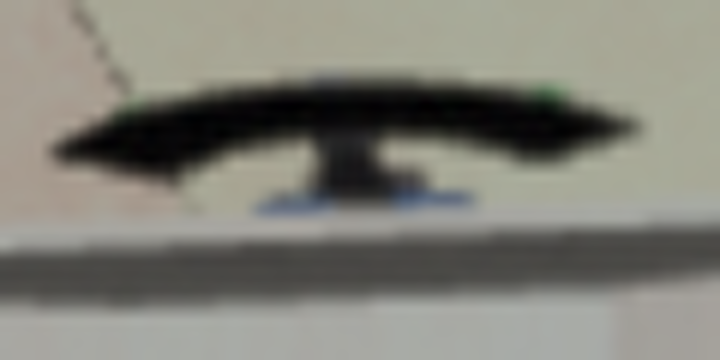

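```bash
python3 - <<'E'
from h import *
st(); print(manip.job_done())
E
```

```text
t 35.5 pos [0.2682 0.3678 0.4104] toolx yaw 91.7 z [ 0.011  0.017 -1.   ] F [ 0.2 -0.1  1.2] gap 0.998 q [0.94 0.05 0.27 1.78 0.   0.91]
the job is handed in; nothing more can be done
None
```

I brought the tray level from a lean of about 22°, loaded the whole order and tipped it into the empty carton on the left. The order was two spools and one kit box; there was no tin or second kit box. I then returned the tray to level, let go, and handed the job in at 35.5 s.

- **Tip:** measured from the handle position, the tray went to about 41° and I held it there for about 2.8 s. My readings never came near 50°. The dial pointer stood near the green 40° mark, though too blurred to read exactly.
- **Final pictures:** both spools and the kit box lie in the carton and the tray is empty. The tape roll, screwdriver, brush, glue, jar, dish and hammer look unmoved. The arm is clear of everything.
- **Level:** the top and wrist views put the tray within about 1 to 2° of level. They differ by roughly that much, and the dial pointer was too small to settle it.
- **What went wrong on the way:** the first spool caught the tray's far wall and was left leaning at 45°. I stood it upright with the closed fingers before going on. The kit box was knocked about 3 cm during the run, so I measured it again before picking it up.

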